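Collect the dried clay birds from the dryer tray

TASK

Shut the dryer's outlet gate by pushing its lever all the way over, away from the robot. Then collect the two finished clay birds from the sloping catch tray and stand them gently, upright on their bases, on the floor of the wooden tote. Leave the headless reject lying in the tray, do not upset the bird that is already in the tote, and do not disturb the other things on the table.

Things in the scene. Friction and masses are not known exactly. Their poses are not given: they have to be found in the camera images.
- dryer: White box-shaped bench dryer, fixed. Origin: table level, under the lower inner edge of its catch tray; x points into the dryer, y to its left, z up. Tray floor: starts 30 mm above origin, rises 30 deg along x; 268 mm wide; 6 mm thick lip and sides, 18 mm high. Dryer: x 34-300 mm, y +-149 mm, 245 mm high (gate and front wall overhang the tray above 60 mm, so approach square to the slope).
- lever (a joint): Angle of the gate lever: 0 leans to the robot (gate open), 1.0 leans fully over towards the dryer (dryer +x), its stop, gate shut. Starts at 0 to 0.25. Light (under 3 N at the ball), stays where left. A steel gate, 4 mm thick, sinks in front of the outlet as it turns, clear of the birds.
- lever_tip (a point): Centre of the dark ball (26 mm across) on the gate lever. Lever pivots about the dryer's y axis at dryer frame (-30, -205, 30) mm, 80 mm below the ball on a 10 mm rod; ball at (-68, -205, 100) mm when 0 and (8, -205, 100) mm at 1.0. Its grey block, 70 x 50 mm, is 33 mm high.
- bird_a: Finished clay bird, 64 mm tall, 50-100 g: flat base 36 mm across, round belly 42 mm across from 12 to 33 mm up, 25 mm ball head with short beak (-x), tail stub reaching 29 mm to +x. Origin: centre of base underside, z up through the head. Starts in the tray's row of three against the lip, standing square to the 30 deg slope, beak downhill; any of the three places, 68 mm or more apart.
- bird_b: A second finished clay bird, same as bird_a.
- reject: Headless reject in the same row: same base, belly and tail, but ends 46 mm up in a neck stump. Origin and axes as for bird_a. It stays in the tray.
- tote: Open wooden tote, fixed: 280 mm (x) by 170 mm (y) by 45 mm high, walls and floor 6 mm thick. Origin: centre of underside, z up. One finished bird (bird_c) stands near its +x end; the rest is empty.
- bird_c: Finished clay bird, same shape, already standing in the tote, 80-100 mm to +x of its centre, within 20 mm of its middle line, any yaw; leave it standing. Origin: centre of base.
- mug: Red mug, 76 mm across, 80 mm tall, with a handle. Origin under its centre.
- jar: Glass jar with steel lid, 80 mm across, 120 mm tall. Origin under its centre.
- paint_pot: Small white paint pot, 40 mm across, 45 mm tall, between dryer and tote. Origin under its centre.
- paint_pot2: Another such pot, near the robot on its right. Origin under its centre.
- brush: Flat brush, 180 mm long, 42 mm wide, 20 mm thick, lying near the robot. Origin under its middle, x along it.
Mind the look-alikes: they are no part of the job. What is shaped like the bird_b but blue or purple is not meant.

How it is judged:
By the outcome, as a careful person would: the job done as asked, in the order asked, and still so for the second after the job is handed in, with the robot touching nothing.
It also fails if it takes over 64 s, if anything falls off the work surface, if the arm or the gripper's body presses on something with over 40 N, if the wrist force passes 120 N, or if a joint passes its speed limit or range.

ROBOT

A 7-joint arm with a two-finger parallel gripper is mounted at the origin on the work surface. World frame = base frame: x ahead of the robot, y to its left, z up, the work surface at z = 0. Lengths are in m, angles in degrees, forces in N, time in s.
With the tool pointing down it reaches from about 0.425 to 0.875 m from the base axis. Payload 4.7 kg.
Tool frame: the origin (TCP) lies midway between the tips of the shut fingers; the grasp point (between the pads) lies 19 mm behind it; z points along the fingers, y is the direction in which the jaws open and shut (so a half turn about z gives the same grasp; the last joint's range is limited). The gripper opens to 87 mm and grips with 3 to 60 N. Pads are 19 mm wide; open, the fingers measure 117 mm over their backs; the gripper's body (75 mm by 190 mm) begins 51 mm behind the grasp point.
Start: joints at [76.667, 18.392, -4.016, 83.108, 1.295, 78.541, -3.26], TCP at [0.159, -0.63, 0.185] pointing down, gripper open.
Joint ranges: [-163.93, 163.93], [-17.29, 119.83], [-79.2, 71.16], [3.27, 140.29], [-89.18, 269.18], [5.43, 117.66], [-154.24, 154.24]. Speed limits (degrees/s): [147.25, 147.25, 180, 180, 180, 180, 180].

INTERFACE

Orientations are given as [roll, pitch, yaw] about the fixed x, y, z axes, in that order (R = Rz(yaw) Ry(pitch) Rx(roll)).
In Python, from cell import env gives the robot as it stands. The module is installed in compiled form; this text tells all that it offers.
- The arm moves only by the tool servo_tool, never from a script. Its argument "plan" is a list of rows, each a list of 3 entries, a list of its own where there are three numbers: the opening, from 0 (shut) to 1 (fully open), then the shift along the tool's x, y, z in cm, then the turn, a rotation vector about the tool's x, y, z in degrees. A call has 1 to 20 rows; each row shifts and turns the pose as measured when the row begins, along the tool's axes as they then stand; what a row does not reach is not made up. A row lasts 1/12 s, in which the tool goes at most 41.7 mm and 7.16 degrees, less where a joint would pass 70% of its speed; a pose out of reach is approached as far as the arm can. A call is refused whole if a number of a shift passes 4.17 or a number of a turn 7.16, either way. A call with a gripper value outside its range is refused whole. The fingers move at their own pace and stop on an object; "force" is the grip in N (left out, the last holds). Time passes only in rows, so rows that do not move let the fingers close. It gives the time, the measured TCP pose, the force and the opening at its end, in the units of the state.
- env.get_obs(): the state, without advancing time (a new reading comes with each control period).
- env.read_camera(name): name is "scene" or "top" or "wrist"; returns a dict with "image" (480x640x3 uint8, blue, green, red), "fx", "fy", "cx", "cy" (pixels), "k1" (the pictures are not rectified: a ray, as slopes to the right and down, at radius r is drawn at 1 + k1 r^2 times it, then the intrinsics apply), "rvec" (rotation vector, rad) and "tvec" (3), from world to camera coordinates, as OpenCV has them; the wrist camera has in their place "T_tool_cam" (4x4, takes a point from camera to tool coordinates, whose origin is the TCP and whose axes are the flange's). Camera axes: x right, y down, z forward; pixel columns grow to the right and rows downward; lengths in m; the calibration is good to about 2 mm. A picture is of the moment at which its call begins: read the wrist's pose just before it. There is no depth.
- env.sign_off(): hands the job in, once; it reports no verdict.
The state is a dict: "time_s": time; "qpos": joint angles; "joint_velocities": joint speeds; "effort": joint torques, N m; "tool_pos": TCP position; "tool_rot": TCP orientation; "force": force on the tool from outside, world axes, zero at the start; "wrist_torque": the same for the moment, N m; "grip_width": finger opening in m.
Only numpy, scipy, OpenCV 4.12 (cv2) and the standard library are available. Lean on these libraries where they do the work, as an engineer would, in place of code of your own. Each camera call takes 0.05 s, during which the arm holds its last target. There are 200 camera calls.

## Working session

There is one attempt and no reset: what is moved stays moved. The work goes in short steps, Python scripts to look and compute and a tool call to move; the robot and the scene stay as the last step left them, time stands still between calls to the robot, and variables do not carry over. Pictures are saved under pics/ and viewed, about 8 in all and at most 12, crops included, and the job is handed in when it is done.

Besides the shell and the picture viewer there is one more tool, called after "Request:" by a JSON object that holds its "method" and its "body". servo_tool: Moves the arm, as the interface text tells. Its arguments: {"type":"object","properties":{"plan":{"type":"array"},"force":{"type":"number"}},"required":["plan"]}

```bash
mkdir -p pics; cat > h.py <<'E'
import numpy as np, cv2
from scipy.spatial.transform import Rotation as R
from cell import env
def cam(n):
    o=env.get_obs(); c=env.read_camera(n); return o,c
def ray(c,u,v,o=None):
    x=np.array([(u-c['cx'])/c['fx'],(v-c['cy'])/c['fy']]); d=x.copy()
    for _ in range(20): d=x/(1+c['k1']*(d@d))
    d=np.r_[d,1.]
    if 'rvec' in c and c.get('rvec') is not None:
        M=R.from_rotvec(np.ravel(c['rvec'])).as_matrix(); t=np.ravel(c['tvec']); return -M.T@t, M.T@d
    T=np.array(c['T_tool_cam']); Rt=R.from_euler('xyz',o['tool_rot'],degrees=True).as_matrix()
    return np.array(o['tool_pos'])+Rt@T[:3,3], Rt@T[:3,:3]@d
def onz(c,u,v,z,o=None):
    p,d=ray(c,u,v,o); return p+d*(z-p[2])/d[2]
def proj(c,P,o=None):
    P=np.atleast_2d(P).astype(float)
    if 'rvec' in c and c.get('rvec') is not None:
        M=R.from_rotvec(np.ravel(c['rvec'])).as_matrix(); q=P@M.T+np.ravel(c['tvec'])
    else:
        T=np.array(c['T_tool_cam']); Rt=R.from_euler('xyz',o['tool_rot'],degrees=True).as_matrix()
        q=((P-np.array(o['tool_pos']))@Rt-T[:3,3])@T[:3,:3]
    s=q[:,:2]/q[:,2:]; s=s*(1+c['k1']*(s**2).sum(1,keepdims=True))
    return s*[c['fx'],c['fy']]+[c['cx'],c['cy']]
def tri(rays):
    A=0;b=0
    for p,d in rays:
        d=d/np.linalg.norm(d); M=np.eye(3)-np.outer(d,d); A=A+M; b=b+M@p
    return np.linalg.solve(A,b)
E
python3 - <<'E'
from h import *
import pickle
D={}
for n in('scene','top'):
    o,c=cam(n); D[n]=c; cv2.imwrite(f'pics/{n}0.png',c['image'])
    print(n,{k:np.round(v,3) for k,v in c.items() if k!='image'})
pickle.dump(D,open('cams.pkl','wb')); print(o)
E
```

```text
scene {'fx': np.float64(464.522), 'fy': np.float64(464.522), 'cx': np.float64(319.517), 'cy': np.float64(241.22), 'k1': np.float64(0.009), 'rvec': array([ 0.121, -3.048,  0.715]), 'tvec': array([0.55 , 0.023, 1.259])}
top {'fx': np.float64(607.798), 'fy': np.float64(607.798), 'cx': np.float64(322.995), 'cy': np.float64(235.743), 'k1': np.float64(-0.094), 'rvec': array([ 2.133, -2.162,  0.156]), 'tvec': array([0.067, 0.55 , 1.758])}
{'time_s': 0.05, 'qpos': array([76.66870802, 18.43884383, -4.01520423, 83.17303169,  1.29451953,
       78.53920729, -3.26155114]), 'joint_velocities': array([-0.06175375, -0.01684529, -0.12555406, -0.16627576, -0.03928853,
       -0.03823891,  0.04174608]), 'effort': array([-2.92983614e-04, -4.92991877e+01, -4.06078873e-01, -3.13704121e+01,
       -6.41253102e-02,  3.98287119e-02,  5.12661188e-05]), 'tool_pos': array([ 0.15858178, -0.62974072,  0.18358034]), 'tool_rot': array([-1.79894127e+02,  5.21504827e-03,  1.41390474e+01]), 'force': array([ 0.79941986,  0.75368211, -0.42074186]), 'wrist_torque': array([ 0.00268675,  0.0310154 , -0.03896748]), 'grip_width': 0.08718055174291683}
```

View pics/scene0.png

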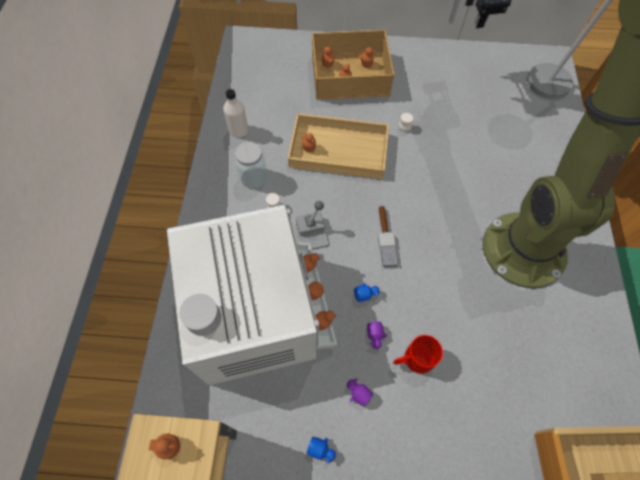

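View pics/top0.png

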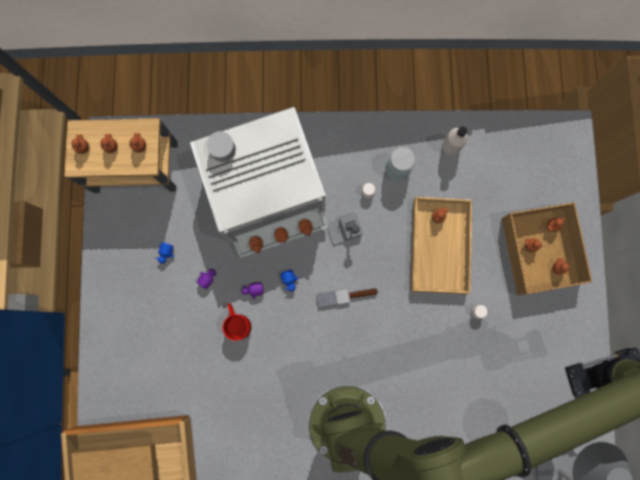

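The scene shows the tote with one bird at px (340,146), the dryer with lever ball at (319,206), and the tray row at (312,262), (316,290), (325,320). In the top view the tote is at (441,245), the ball near (352,228), and the tray birds at (256,244), (281,235), (306,227). I'll enlarge these.

```bash
python3 - <<'E'
from h import *
import pickle
D=pickle.load(open('cams.pkl','rb'))
t=D['top']['image'];s=D['scene']['image']
def crop(im,x,y,w,h,k,gs=10):
    z=cv2.resize(im[y:y+h,x:x+w],None,fx=k,fy=k,interpolation=cv2.INTER_CUBIC)
    for u in range((x+gs-1)//gs*gs,x+w,gs): cv2.line(z,(int((u-x+.5)*k),0),(int((u-x+.5)*k),6),(0,0,0),1); cv2.putText(z,str(u),(int((u-x)*k)-8,15),0,.32,(0,255,255),1)
    for v in range((y+gs-1)//gs*gs,y+h,gs): cv2.line(z,(0,int((v-y+.5)*k)),(6,int((v-y+.5)*k)),(0,0,0),1); cv2.putText(z,str(v),(8,int((v-y+.5)*k)+4),0,.32,(0,255,255),1)
    return z
a=crop(t,215,195,160,70,5)
b=np.hstack([crop(s,288,190,62,50,5)[:250],crop(t,405,190,75,50,5)[:250]])
b=np.hstack([b,np.zeros((250,800-b.shape[1],3),np.uint8)]) if b.shape[1]<800 else b[:,:800]
cv2.imwrite('pics/c1.png',np.vstack([a,b]))
z=np.hstack([crop(s,285,190,65,165,3.6),crop(s,280,105,120,80,4)[:594] if 0 else np.zeros((594,2,3),np.uint8)])
y=crop(s,282,108,116,75,4.5)
W=np.zeros((594,y.shape[1],3),np.uint8);W[:y.shape[0]]=y
cv2.imwrite('pics/c2.png',np.hstack([z,W]))
E
```

```text
(no output)
```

View pics/c1.png

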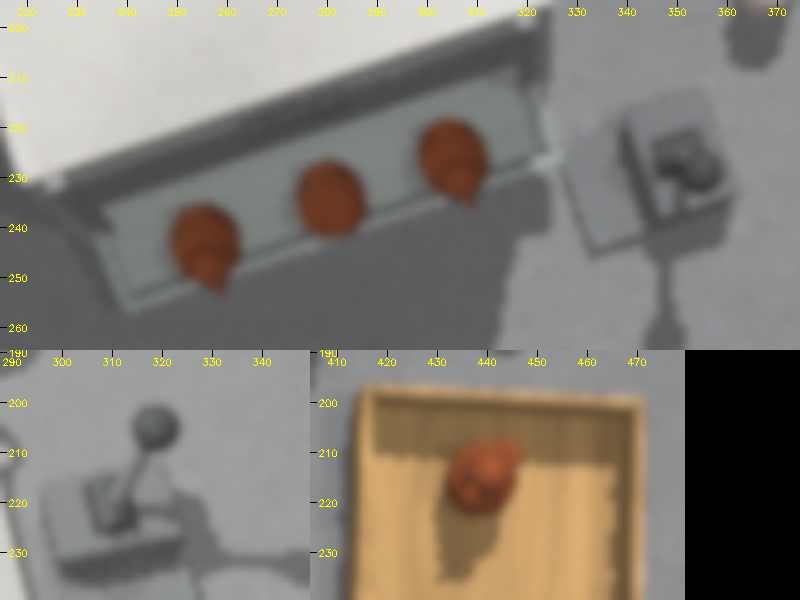

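View pics/c2.png

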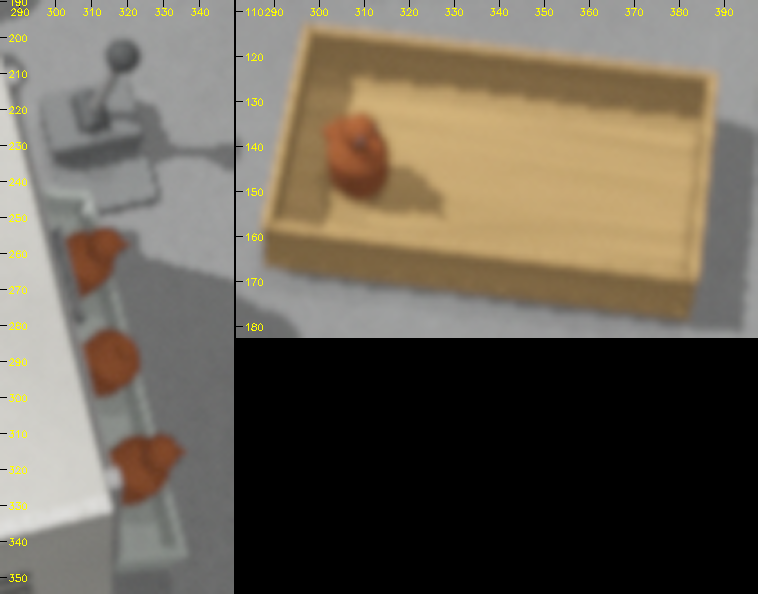

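Middle bird is the headless one: reject, at about top px (281,234). The finished birds are the outer two, with heads at top px (257,247) and (306,230). I'll fit the dryer pose from the ball, tray corners, heads and roof corner.

```bash
cat > fit.py <<'E'
from h import *
import pickle
from scipy.optimize import least_squares
D=pickle.load(open('cams.pkl','rb'));T=D['top'];S=D['scene']
c30,s30=np.cos(np.pi/6),.5
def slope(s,n,y): return np.array([s*c30-n*s30,y,.03+s*s30+n*c30])
def W(p,P): P=np.atleast_2d(P); M=R.from_euler('z',p[2]).as_matrix(); return P@M.T+[p[0],p[1],0]
def ball(l):
    a0=np.arctan2(.038,.07); a=-a0+2*a0*l; return np.array([-.03+.08*np.sin(a),-.205,.03+.08*np.cos(a)])
obs=[(T,lambda q:ball(q[3]),(354.5,228.7)),(S,lambda q:ball(q[3]),(318.5,205)),
 (T,lambda q:slope(-.006,.018,.14),(240.5,257)),(T,lambda q:slope(-.006,.018,-.14),(325.5,227.5)),(S,lambda q:slope(-.006,.018,.14),(336,344.5)),
 (T,lambda q:slope(.021,.0515,q[4]),(257,247)),(S,lambda q:slope(.021,.0515,q[4]),(331,314.5)),
 (T,lambda q:slope(.021,.0515,q[5]),(306.5,230)),(S,lambda q:slope(.021,.0515,q[5]),(317.5,257.5)),
 (T,lambda q:slope(.021,.025,q[6]),(281,233)),(S,lambda q:slope(.021,.03,q[6]),(317,289)),
 (S,lambda q:np.array([.034,.149,.245]),(313,331))]
f=lambda q:np.concatenate([(proj(c,W(q,g(q)))[0]-np.array(uv)) for c,g,uv in obs])
p0=tri([ray(T,354.5,228.7),ray(S,318.5,205)]);print('ball',p0)
b=onz(T,281,238,.05)
q0=np.r_[b[:2],np.radians(20),.1,.08,-.08,0]
r=least_squares(f,q0,loss='soft_l1')
if __name__=='__main__':
    print(np.round(r.x,4),np.degrees(r.x[2]));print(np.round(f(r.x).reshape(-1,2),1))
    for i in(4,5,6):print('base',W(r.x,slope(.021,0,r.x[i])))
    print('ball',W(r.x,ball(r.x[3])),W(r.x,ball(1)))
    # tote corners outer top z=.045
    print('tote',[onz(T,u,v,.045)[:2] for u,v in((414,198),(471.5,200),(469,294),(411,292))])
    print('tote S',[onz(S,u,v,.045)[:2] for u,v in((298,113.5),(388,124.5),(385,171),(288.5,158.5))])
    print('bird_c head',tri([ray(T,440,212),ray(S,309,136)]), onz(T,438,217,.028))
    for n,u,v,z in(('pot',369,190,.045),('pot2',480,312,.045),('jar',402,160,.12),('mug',237,328,.08)): print(n,onz(T,u,v,z))
E
python3 fit.py
```

```text
ball [ 0.55862255 -0.02961612  0.1096096 ]
[ 0.5447  0.1803  0.3027  0.254   0.0762 -0.0738  0.0009] 17.342244145896085
[[ 0.1  0.4]
 [-0.4  0.1]
 [-2.1  0.3]
 [ 3.3  0.6]
 [-0.1  0.6]
 [-0.2 -0.3]
 [-3.7  0.2]
 [-0.1  0.7]
 [-4.2  0. ]
 [-0.1  2.5]
 [-1.3 -0.2]
 [ 4.2 -1.4]]
base [[0.53939139 0.25840602 0.0405    ]]
base [[0.58410326 0.11522466 0.0405    ]]
base [[0.56181319 0.1866044  0.0405    ]]
ball [[ 0.55869951 -0.03011192  0.10761608]] [[ 0.61363478 -0.01295705  0.10030827]]
tote [array([ 0.65998475, -0.21297615]), array([ 0.65195842, -0.3857489 ]), array([ 0.37193751, -0.36492138]), array([ 0.38067838, -0.19450266])]
tote S [array([ 0.6469562 , -0.38265866]), array([ 0.37497673, -0.36346558]), array([ 0.38138553, -0.19474066]), array([ 0.65781346, -0.21476328])]
bird_c head [ 0.60858017 -0.28400288  0.06689363] [ 0.60454208 -0.28587234  0.028     ]
pot [ 0.68596653 -0.07918677  0.045     ]
pot2 [ 0.3189214  -0.39513529  0.045     ]
jar [ 0.7567146  -0.17072113  0.12      ]
mug [0.28360864 0.30770152 0.08      ]
```

```bash
sed -i 's/,.14),/,.134),/g; s/-.14),/-.134),/g' fit.py; python3 fit.py | head -20; cat > go.py <<'E'
from fit import *
def go(P,rpy,world=False):
    """P in dryer frame (or world), rpy: yaw relative world"""
    o=env.get_obs(); P=np.array(P) if world else W(r.x,P)[0]
    A=R.from_euler('xyz',o['tool_rot'],degrees=True); B=R.from_euler('xyz',rpy,degrees=True)
    print('target',np.round(P,4),'now',np.round(o['tool_pos'],4),np.round(o['tool_rot'],1),'t',round(o['time_s'],2))
    print('shift cm now-axes',np.round(A.inv().apply(P-o['tool_pos'])*100,2),'after-turn axes',np.round(B.inv().apply(P-o['tool_pos'])*100,2),'turn',np.round((A.inv()*B).as_rotvec(degrees=True),1),'F',np.round(o['force'],1))
E
python3 -c "
from go import *
go([-.13,-.205,.19],[180,-15,17.3])"
```

```text
ball [ 0.55862255 -0.02961612  0.1096096 ]
[ 0.5442  0.1821  0.307   0.2442  0.0744 -0.0757 -0.0009] 17.58989955465409
[[-0.5  0.6]
 [-0.3  0.7]
 [-0.7  0.1]
 [ 0.7  1.2]
 [-0.3 -1.2]
 [-0.1 -0.2]
 [-3.5  0.2]
 [-0.1  0.6]
 [-4.3  0. ]
 [-0.1  2.5]
 [-1.3 -0.2]
 [ 4.8 -0.5]]
base [[0.53902873 0.2584615  0.0405    ]]
base [[0.58439019 0.11537656 0.0405    ]]
base [[0.56179105 0.18666168 0.0405    ]]
ball [[ 0.55833062 -0.02851711  0.10742351]] [[ 0.6139113  -0.01089667  0.10030827]]
tote [array([ 0.65998475, -0.21297615]), array([ 0.65195842, -0.3857489 ]), array([ 0.37193751, -0.36492138]), array([ 0.38067838, -0.19450266])]
tote S [array([ 0.6469562 , -0.38265866]), array([ 0.37497673, -0.36346558]), array([ 0.38138553, -0.19474066]), array([ 0.65781346, -0.21476328])]
ball [ 0.55862255 -0.02961612  0.1096096 ]
target [ 0.4822 -0.0527  0.19  ] now [ 0.1586 -0.6298  0.1837] [-179.9    0.    14.1] t 0.1
shift cm now-axes [ 45.48 -48.06  -0.56] after-turn axes [ 46.59 -45.48  11.83] turn [ 0.3 15.  -3.2] F [-0.2 -0.2 -0.2]
```

Request:
{"method": "servo_tool", "body": {"plan": [[0, [2.3, -2.4, -0.1], [0, 0, 0]], [0, [2.3, -2.4, -0.1], [0, 0, 0]], [0, [2.3, -2.4, -0.1], [0, 0, 0]], [0, [2.3, -2.4, -0.1], [0, 0, 0]], [0, [2.3, -2.4, -0.1], [0, 0, 0]], [0, [2.3, -2.4, 0], [0, 0, 0]], [0, [2.3, -2.4, 0], [0, 0, 0]], [0, [2.3, -2.4, 0], [0, 0, 0]], [0, [2.3, -2.4, 0], [0, 0, 0]], [0, [2.3, -2.4, 0], [0, 0, 0]], [0, [2.3, -2.4, 0], [0, 0, 0]], [0, [2.3, -2.4, 0], [0, 0, 0]], [0, [2.3, -2.4, 0], [0, 0, 0]], [0, [2.3, -2.4, 0], [0, 0, 0]], [0, [2.3, -2.4, 0], [0, 0, 0]], [0, [2.3, -2.4, 0], [0, 0, 0]], [0, [2.3, -2.4, 0], [0, 0, 0]], [0, [2.3, -2.4, 0], [0, 0, 0]], [0, [2, -2, 0], [0, 0, 0]], [0, [0, 0, 0], [0, 0, 0]]], "force": 15}}

```text
time_s: 1.77
tool_pos: [0.4763, -0.0576, 0.1797]
tool_rot: [-179.4, 0.5, 13.7]
force: [0.1, -0.1, 0.3]
grip_width: 0.0007
```

Request:
{"method": "servo_tool", "body": {"plan": [[0, [0, 0, 0], [0, 5, -1]], [0, [0, 0, 0], [0, 5, -1]], [0, [0, 0, 0], [0, 5, -1]], [0, [0, 0, 0], [0, 0, 0]]]}}

```text
time_s: 2.1
tool_pos: [0.4766, -0.0528, 0.1753]
tool_rot: [-179.3, -14.9, 17.2]
force: [-1.3, -1.1, -0.8]
grip_width: 0.0006
```

```bash
python3 -c "
from go import *
go([-.11,-.205,.12],[180,-15,17.6])"
```

```text
ball [ 0.55862255 -0.02961612  0.1096096 ]
target [ 0.5013 -0.0466  0.12  ] now [ 0.4766 -0.0528  0.1753] [-179.3  -14.9   17.2] t 2.1
shift cm now-axes [1.03 0.21 6.  ] after-turn axes [1.02 0.15 6.  ] turn [-0.6  0.1 -0.4] F [-1.3 -1.1 -0.8]
```

```bash
python3 - <<'E'
from h import *
import pickle
o,c=cam('wrist'); pickle.dump((o,c),open('w1.pkl','wb'))
cv2.imwrite('pics/w1.png',c['image']); print(np.round(c['T_tool_cam'],3),c['fx'],c['k1'])
E
```

```text
[[ 0.001 -0.964 -0.268  0.073]
 [ 1.     0.001  0.    -0.   ]
 [ 0.    -0.268  0.964 -0.2  ]
 [ 0.     0.     0.     1.   ]] 374.63046628028565 -0.05127282804942906
```

View pics/w1.png

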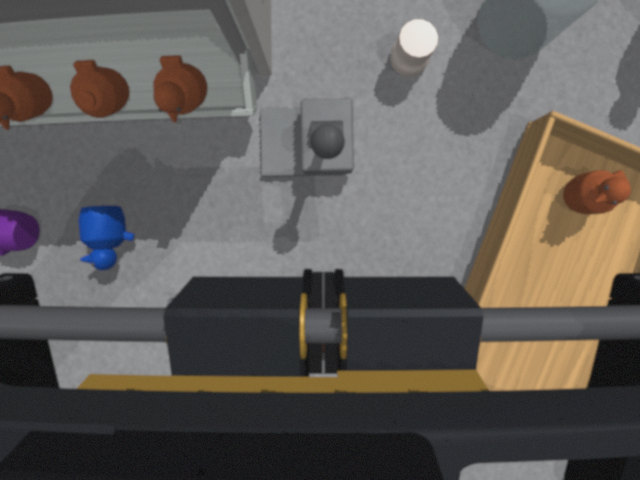

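The wrist view shows the ball at (327,140), the tray's right corner at (252,113), bird_b's head at (172,96), and the stumped reject between the two birds. I'll add these to the fit.

```bash
python3 - <<'E'
s=open('fit.py').read()
s=s.replace("f=lambda q","""o1,w1=pickle.load(open('w1.pkl','rb'))
wobs=[(w1,lambda q:ball(q[3]),(327,140)),(w1,lambda q:slope(-.006,.018,-.134),(254,114)),(w1,lambda q:slope(.021,.0515,q[5]),(172,96)),(w1,lambda q:slope(.021,.0515,q[4]),(4,99)),(w1,lambda q:slope(.021,.046,q[6]),(89,103))]
f=lambda q""",1).replace("for c,g,uv in obs])","for c,g,uv in obs]+[.4*(proj(c,W(q,g(q)),o1)[0]-np.array(uv)) for c,g,uv in wobs])")
open('fit.py','w').write(s)
E
python3 fit.py|head -24;  python3 -c "
from go import *
go([-.10,-.205,.095],[180,-15,17.6])
print(onz(T,289,278,.03),onz(T,254,289,.03))"
```

```text
ball [ 0.55862255 -0.02961612  0.1096096 ]
[ 0.5452  0.1818  0.312   0.2232  0.0736 -0.0764 -0.0018] 17.874276585683308
[[-0.3  0.4]
 [-0.5  0.5]
 [-0.5 -0. ]
 [ 0.8  0.7]
 [-0.5 -1.5]
 [ 0.3 -0.5]
 [-3.9 -0.3]
 [ 0.2  0. ]
 [-4.9 -0.3]
 [ 0.3  2.1]
 [-1.8 -0.6]
 [ 4.7 -0.7]
 [ 0.1  0.1]
 [-1.5  1.3]
 [-0.7 -0.2]
 [-1.4  1.3]
 [-0.9 -2.4]]
base [[0.53987332 0.25741065 0.0405    ]]
base [[0.58593099 0.11459417 0.0405    ]]
base [[0.56303459 0.18559173 0.0405    ]]
ball [[ 0.55883155 -0.02923587  0.10698645]] [[ 0.61585734 -0.01084531  0.10030827]]
tote [array([ 0.65998475, -0.21297615]), array([ 0.65195842, -0.3857489 ]), array([ 0.37193751, -0.36492138]), array([ 0.38067838, -0.19450266])]
ball [ 0.55862255 -0.02961612  0.1096096 ]
target [ 0.5129 -0.044   0.095 ] now [ 0.4781 -0.0524  0.1764] [-179.3  -14.9   17.2] t 2.15
shift cm now-axes [1.36 0.34 8.78] after-turn axes [1.34 0.26 8.78] turn [-0.6  0.1 -0.4] F [0.2 0.2 1.3]
[0.4277346  0.16171583 0.03      ] [0.3966225  0.26493824 0.03      ]
```

Request:
{"method": "servo_tool", "body": {"plan": [[0, [0.4, 0.1, 3], [0, 0, 0]], [0, [0.4, 0.1, 3], [0, 0, 0]], [0, [0.4, 0.1, 2.8], [0, 0, 0]], [0, [0, 0, 0], [0, 0, 0]]]}}

```text
time_s: 2.48
tool_pos: [0.5174, -0.0457, 0.0968]
tool_rot: [-179.7, -15.1, 17.1]
force: [-1.1, 0.5, -0.6]
grip_width: 0.0004
```

```bash
python3 -c "
from go import *
go([-.0125,-.205,.089],[180,-15,17.8])"
```

```text
ball [ 0.55862255 -0.02961612  0.1096096 ]
target [ 0.5962 -0.0172  0.089 ] now [ 0.5174 -0.0457  0.0968] [-179.7  -15.1   17.1] t 2.48
shift cm now-axes [ 7.88 -0.39  2.93] after-turn axes [ 7.89 -0.31  2.92] turn [-0.1 -0.1 -0.7] F [-1.1  0.5 -0.6]
```

Request:
{"method": "servo_tool", "body": {"plan": [[0, [1.2, -0.1, 0.4], [0, 0, 0]], [0, [1.2, -0.1, 0.4], [0, 0, 0]], [0, [1.2, 0, 0.4], [0, 0, 0]], [0, [1.2, 0, 0.4], [0, 0, 0]], [0, [1.2, -0.1, 0.5], [0, 0, 0]], [0, [0.8, 0, 0.4], [0, 0, 0]], [0, [0.5, 0, 0.2], [0, 0, 0]]]}}

```text
time_s: 3.07
tool_pos: [0.599, -0.0182, 0.0952]
tool_rot: [-179.5, -14.9, 17.0]
force: [0.2, -0.5, -0.2]
grip_width: 0.0004
```

Request:
{"method": "servo_tool", "body": {"plan": [[0, [0.4, 0, 0.1], [0, 0, 0]], [0, [0.4, 0, 0.1], [0, 0, 0]]]}}

```text
time_s: 3.23
tool_pos: [0.609, -0.0154, 0.097]
tool_rot: [-179.4, -15.0, 17.0]
force: [0.7, 0.3, -0.1]
grip_width: 0.0006
```

```bash
python3 -c "
from go import *
go([-.0125,-.205,.089],[180,-15,17.8])"
```

```text
ball [ 0.55862255 -0.02961612  0.1096096 ]
target [ 0.5962 -0.0172  0.089 ] now [ 0.609  -0.0154  0.097 ] [-179.4  -15.    17. ] t 3.23
shift cm now-axes [-1.44 -0.2   0.44] after-turn axes [-1.44 -0.22  0.44] turn [-0.3  0.  -0.8] F [ 0.7  0.3 -0.1]
```

```bash
python3 - <<'E'
from h import *
import pickle
o,c=cam('wrist'); pickle.dump((o,c),open('w2.pkl','wb'))
cs=env.read_camera('scene')
a=cv2.resize(c['image'],None,fx=.7,fy=.7); b=cv2.resize(cs['image'][185:245,285:355],None,fx=4.9,fy=5.6,interpolation=cv2.INTER_CUBIC)
cv2.imwrite('pics/w2.png',np.hstack([a,b])); print(a.shape,b.shape)
E
```

```text
(336, 448, 3) (336, 343, 3)
```

View pics/w2.png

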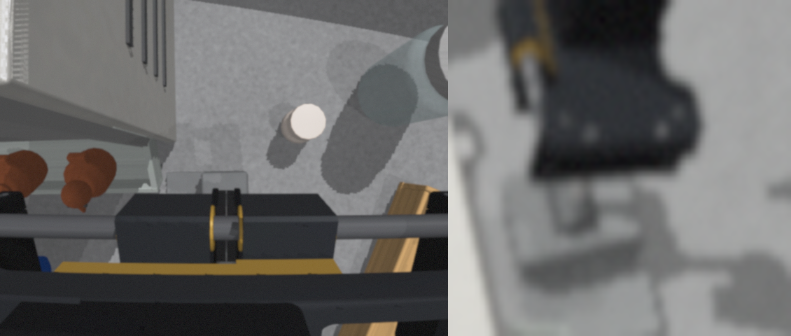

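```bash
python3 - <<'E'
from fit import *
o,c=pickle.load(open('w2.pkl','rb'))
for l in(0,.22,.5,.8,1,1.2): print(l,W(r.x,ball(l))[0].round(3),proj(c,W(r.x,ball(l)),o)[0]*.7, proj(S,W(r.x,ball(l)))[0])
print(proj(c,np.array([o['tool_pos']]),o)*.7)
E
```

```text
ball [ 0.55862255 -0.02961612  0.1096096 ]
0 [ 0.543 -0.034  0.1  ] [224.67037456 269.08016438] [324.19451696 205.59987021]
0.22 [ 0.559 -0.029  0.107] [224.28886124 252.18453917] [318.1109849  205.51009635]
0.5 [ 0.58  -0.023  0.11 ] [223.86451147 225.13852508] [309.73095098 206.57475464]
0.8 [ 0.602 -0.015  0.106] [223.5650765  193.80690403] [300.75810905 209.08629328]
1 [ 0.616 -0.011  0.1  ] [223.48046899 174.45936872] [295.23123325 211.42668862]
1.2 [ 0.628 -0.007  0.091] [223.48839252 158.04693343] [290.36437151 214.17226532]
[[226.40210982 183.93572075]]
```

The ball is not in front of the fingers, where it should show at about (223,174). The push slipped past it, so I'm lifting and backing off to look.

Request:
{"method": "servo_tool", "body": {"plan": [[0, [0, 0, -2], [0, 0, 0]], [0, [0, 0, -3], [0, 0, 0]], [0, [-3, 0, -2], [0, 0, 0]], [0, [-3, 0, 0], [0, 0, 0]], [0, [-3, 0, 0], [0, 0, 0]], [0, [0, 0, 0], [0, 0, 0]]]}}

```text
time_s: 3.83
tool_pos: [0.5034, -0.0471, 0.1434]
tool_rot: [-179.3, -14.9, 17.1]
force: [0.0, -1.1, -0.4]
grip_width: 0.0006
```

```bash
python3 - <<'E'
from fit import *
o,c=cam('wrist'); pickle.dump((o,c),open('w3.pkl','wb'))
cv2.imwrite('pics/w3.png',c['image'])
for l in(0,.22,.5,.8,1,1.2): print(l,proj(c,W(r.x,ball(l)),o)[0].round(1))
print(o['tool_pos'],o['time_s'])
E
```

```text
ball [ 0.55862255 -0.02961612  0.1096096 ]
0 [323.5 195.5]
0.22 [323.2 170.2]
0.5 [322.8 136. ]
0.8 [322.5 102.1]
1 [322.4  83.9]
1.2 [322.4  70.4]
[ 0.50335858 -0.04709963  0.14338032] 3.8333
```

View pics/w3.png

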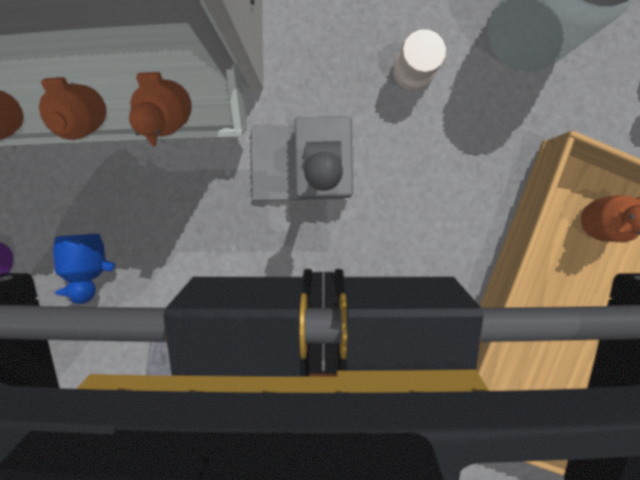

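The ball is at (323,170), so the lever is back at about 0.22: the tip rode over the ball and dragged it back as I lifted. I'll push lower, on the rod and ball together.

```bash
python3 -c "
from go import *
go([-.095,-.205,.068],[180,-15,17.8])
go([-.015,-.205,.068],[180,-15,17.8])"
```

```text
ball [ 0.55862255 -0.02961612  0.1096096 ]
target [ 0.5177 -0.0425  0.068 ] now [ 0.5062 -0.0464  0.1448] [-179.4  -15.1   17.1] t 3.88
shift cm now-axes [-0.83  0.05  7.73] after-turn axes [-0.82 -0.02  7.73] turn [-0.4 -0.1 -0.6] F [-0.  -0.2  0.7]
target [ 0.5938 -0.018   0.068 ] now [ 0.5062 -0.0464  0.1448] [-179.4  -15.1   17.1] t 3.88
shift cm now-axes [ 6.9  -0.03  9.81] after-turn axes [ 6.91 -0.03  9.8 ] turn [-0.4 -0.1 -0.6] F [-0.  -0.2  0.7]
```

Request:
{"method": "servo_tool", "body": {"plan": [[0, [-0.4, 0, 2.6], [0, 0, 0]], [0, [-0.3, 0, 2.6], [0, 0, 0]], [0, [-0.2, 0, 2.5], [0, 0, 0]], [0, [0, 0, 0], [0, 0, 0]], [0, [0, 0, 0], [0, 0, 0]]]}}

```text
time_s: 4.3
tool_pos: [0.5227, -0.043, 0.0713]
tool_rot: [-179.8, -15.6, 17.2]
force: [0.8, -0.4, 0.3]
grip_width: 0.0008
```

Request:
{"method": "servo_tool", "body": {"plan": [[0, [1, 0, 0.27], [0, 0, 0]], [0, [1, 0, 0.27], [0, 0, 0]], [0, [1, 0, 0.27], [0, 0, 0]], [0, [1, 0, 0.27], [0, 0, 0]], [0, [0, 0, 0], [0, 0, 0]]]}}

```text
time_s: 4.72
tool_pos: [0.5683, -0.0304, 0.0798]
tool_rot: [-180.0, -15.9, 17.2]
force: [0.1, 0.9, 0.5]
grip_width: 0.0005
```

Request:
{"method": "servo_tool", "body": {"plan": [[0, [1, 0, 0.27], [0, 0, 0]], [0, [0.6, 0, 0.16], [0, 0, 0]], [0, [0.3, 0, 0.1], [0, 0, 0]], [0, [0, 0, 0], [0, 0, 0]]]}}

```text
time_s: 5.05
tool_pos: [0.5897, -0.0251, 0.0847]
tool_rot: [179.8, -16.1, 17.2]
force: [0.3, -0.3, 1.1]
grip_width: 0.0004
```

```bash
python3 -c "
from go import *
go([-.015,-.205,.068],[180,-15,17.8])
o,c=cam('wrist'); pickle.dump((o,c),open('w4.pkl','wb'));cv2.imwrite('pics/w4.png',c['image'][:330])
for l in(0,.22,.5,.8,1,1.2): print(l,proj(c,W(r.x,ball(l)),o)[0].round(1))
"
```

```text
ball [ 0.55862255 -0.02961612  0.1096096 ]
target [ 0.5938 -0.018   0.068 ] now [ 0.5897 -0.0251  0.0847] [179.8 -16.1  17.2] t 5.05
shift cm now-axes [ 0.12 -0.57  1.77] after-turn axes [ 0.16 -0.56  1.77] turn [ 0.3 -1.1 -0.6] F [ 0.3 -0.3  1.1]
0 [314.  354.4]
0.22 [313.4 326.8]
0.5 [312.7 284.3]
0.8 [312.4 237.2]
1 [312.3 209.3]
1.2 [312.5 186.6]
```

View pics/w4.png

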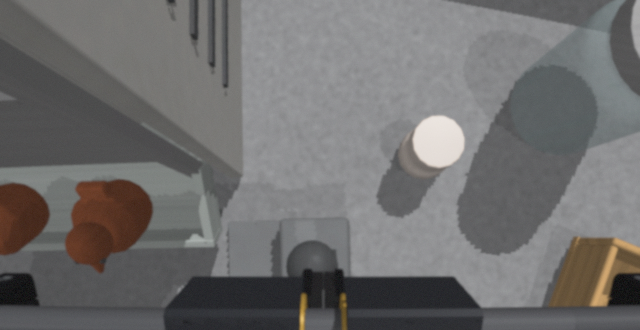

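The ball is now at (312,260), ahead of the fingers, with the lever at about 0.66. I'll keep pushing and hold the height down.

Request:
{"method": "servo_tool", "body": {"plan": [[0, [0.6, -0.2, 0.8], [0, 0, 0]], [0, [0.8, -0.2, 0.6], [0, 0, 0]], [0, [0.8, -0.1, 0.5], [0, 0, 0]], [0, [0.4, 0, 0.2], [0, 0, 0]], [0, [0, 0, 0], [0, 0, 0]]]}}

```text
time_s: 5.52
tool_pos: [0.6243, -0.0139, 0.079]
tool_rot: [179.4, -16.8, 17.1]
force: [0.1, 0.1, -0.6]
grip_width: 0.0001
```

Request:
{"method": "servo_tool", "body": {"plan": [[0, [0.5, 0, 0.2], [0, 0, 0]], [0, [0.5, 0, 0.2], [0, 0, 0]]]}}

```text
time_s: 5.68
tool_pos: [0.6322, -0.0122, 0.0772]
tool_rot: [179.3, -16.5, 17.1]
force: [-15.2, -4.2, 15.7]
grip_width: 0.0003
```

```bash
python3 -c "
from go import *
go([-.015,-.205,.068],[180,-15,17.8])
M=R.from_euler('z',-r.x[2]).as_matrix(); o=env.get_obs(); print('dryer frame',M@(o['tool_pos']-[r.x[0],r.x[1],0]))
"
```

```text
ball [ 0.55862255 -0.02961612  0.1096096 ]
target [ 0.5938 -0.018   0.068 ] now [ 0.6322 -0.0122  0.0772] [179.3 -16.5  17.1] t 5.68
shift cm now-axes [-3.94 -0.58 -0.21] after-turn axes [-3.94 -0.63 -0.1 ] turn [ 0.9 -1.5 -0.7] F [-15.2  -4.2  15.7]
dryer frame [ 0.02325771 -0.21132657  0.0772497 ]
```

```bash
python3 -c "
from go import *
o,c=cam('wrist'); pickle.dump((o,c),open('w5.pkl','wb'))
for l in(.5,.8,1,1.2): print(l,proj(c,W(r.x,ball(l)),o)[0].round(1))
g=cv2.cvtColor(c['image'],cv2.COLOR_BGR2GRAY)
for v in range(130,290,8): print(v,g[v,270:366:6])
"
```

```text
ball [ 0.55862255 -0.02961612  0.1096096 ]
0.5 [313.  378.1]
0.8 [312.3 327.6]
1 [312.  295.7]
1.2 [311.9 268.3]
130 [141 141 143 143 143 144 141 142 145 143 148 142 141 138 144 141]
138 [143 144 141 145 143 140 144 140 140 148 138 140 143 142 142 137]
146 [140 148 147 139 137 138 144 141 141 142 139 140 144 138 139 141]
154 [139 138 142 146 144 141 146 139 144 139 142 145 138 142 142 142]
162 [143 142 143 143 144 140 145 145 143 137 136 143 143 140 139 139]
170 [146 139 135 145 144 147 138 137 139 144 142 140 139 136 141 144]
178 [143 142 139 140 140 141 138 141 141 137 139 141 139 142 144 138]
186 [137 136 140 139 140 141 142 141 142 138 137 134 136 136 141 138]
194 [131 130 138 131 131 124 127 130 125 132 135 129 131 142 138 142]
202 [130 134 133 131 133 130 124 132 126 126 131 129 126 139 140 144]
210 [132 134 130 128 131 129 128 126 131 131 131 130 131 139 140 139]
218 [133 131 141 142 140 135 133 127 126 131 131 131 124 132 136 137]
226 [133 127 136 138 135 140 129 127 129 126 127 130 126 134 140 140]
234 [132 130 129 141 140 137 128 135 132 131 129 132 130 132 141 140]
242 [129 131 133 140 141 145 128 133 134 130 129 127 131 130 141 137]
250 [129 131 136 138 139 139 132 129 129 129 131 130 127 129 138 138]
258 [128 130 134 138 143 141 129 128 126 131 133 126 129 134 139 136]
266 [126 125 127 130 132 124  89  83 108 132 135 128 136 130 145 148]
274 [130 129 129 124  66  74  15  29  36  46  40  22  43 131 142 140]
282 [38 37 38 38 39 38 22 34 39 37 37 23 25 42 36 40]
```

Request:
{"method": "servo_tool", "body": {"plan": [[0, [-1, 0, -0.3], [0, 0, 0]], [0, [-0.5, 0, -0.1], [0, 0, 0]], [0, [0, 0, 0], [0, 0, 0]]]}}

```text
time_s: 5.98
tool_pos: [0.6159, -0.0173, 0.0765]
tool_rot: [179.4, -16.3, 17.0]
force: [-0.5, 0.3, 0.2]
grip_width: 0.0007
```

```bash
python3 -c "
from go import *
o,c=cam('wrist'); pickle.dump((o,c),open('w6.pkl','wb'))
go([-.04,-.205,.068],[180,-15,17.8])
for l in(.5,.8,1,1.2): print(l,proj(c,W(r.x,ball(l)),o)[0].round(1))
g=cv2.cvtColor(c['image'],cv2.COLOR_BGR2GRAY)
for v in range(210,290,6): print(v,g[v,270:366:6])
"
```

```text
ball [ 0.55862255 -0.02961612  0.1096096 ]
target [ 0.57   -0.0256  0.068 ] now [ 0.6162 -0.0174  0.0766] [179.4 -16.4  17. ] t 6.03
shift cm now-axes [-4.71 -0.56 -0.5 ] after-turn axes [-4.72 -0.63 -0.38] turn [ 0.8 -1.4 -0.7] F [ 0.4  0.8 -0.5]
0.5 [312.6 343.5]
0.8 [311.9 293.2]
1 [311.6 262.3]
1.2 [311.5 236.2]
210 [135 131 130 129 130 128 130 134 133 131 129 136 130 140 144 141]
216 [129 137 130 137 142 140 126 135 131 128 131 127 129 134 138 135]
222 [131 133 135 143 142 144 130 133 134 131 134 131 131 133 143 144]
228 [134 133 138 138 142 137 133 132 131 130 133 133 129 132 140 140]
234 [128 131 138 143 148 112  77  74  90 131 135 129 132 137 141 136]
240 [126 126 130 143  70  76  80  83  85  75 126 130 134 130 144 143]
246 [128 134 130  79  75  79  85  91  87  76  73 133 136 136 150 151]
252 [134 133 129  65  73  81  84  95  94  78  72 123 133 133 149 144]
258 [121 120 102  63  71  81  83  87  86  75  73  95 111 121 141 145]
264 [122 109 119  58  68  74  78  81  78  73  64 116 122 105 141 144]
270 [119  82 118  78  62  65  33  57  69  63  53  41  71 107 136 149]
276 [ 90  64  87  91  48  47  25  30  34  39  32  24  35  85 107 111]
282 [39 40 40 38 40 38 28 35 36 58 35 23 25 37 40 39]
288 [41 39 39 38 39 34 23 34 33 59 32 21 24 40 39 40]
```

```bash
python3 -c "
from go import *
o,c=pickle.load(open('w6.pkl','rb'))
Rt=R.from_euler('xyz',o['tool_rot'],degrees=True)
for x in(-9.5,0,5,9.5):
  print(x,[(z,proj(c,o['tool_pos']+Rt.apply([x/1e3,0,z/1e3]),o)[0][1].round()) for z in(0,-5,-10,-19,-30,-45)])
"
```

```text
ball [ 0.55862255 -0.02961612  0.1096096 ]
-9.5 [(0, np.float64(278.0)), (-5, np.float64(282.0)), (-10, np.float64(285.0)), (-19, np.float64(292.0)), (-30, np.float64(302.0)), (-45, np.float64(316.0))]
0 [(0, np.float64(263.0)), (-5, np.float64(266.0)), (-10, np.float64(269.0)), (-19, np.float64(275.0)), (-30, np.float64(284.0)), (-45, np.float64(297.0))]
5 [(0, np.float64(254.0)), (-5, np.float64(257.0)), (-10, np.float64(260.0)), (-19, np.float64(266.0)), (-30, np.float64(274.0)), (-45, np.float64(287.0))]
9.5 [(0, np.float64(247.0)), (-5, np.float64(250.0)), (-10, np.float64(252.0)), (-19, np.float64(258.0)), (-30, np.float64(266.0)), (-45, np.float64(278.0))]
```

Lever confirmed: ball at (310,257) against 262 predicted for 1.0, and it stayed when I backed away. Next I retreat and tilt for the birds.

Request:
{"method": "servo_tool", "body": {"plan": [[0, [-2, 0, -0.5], [0, 0, 0]], [0, [-2.5, 0, -0.7], [0, 0, 0]], [0, [-1.5, 0, -3], [0, 0, 0]], [0, [0, 0, -3.5], [0, 0, 0]], [0, [0, 0, 0], [0, 5, -0.4]], [0.64, [0, 0, 0], [0, 5, -0.4]], [0.64, [0, 0, 0], [0, 4, 0]], [0.64, [0, 0, 0], [0, 0, 0]]]}}

```text
time_s: 6.7
tool_pos: [0.5395, -0.04, 0.1368]
tool_rot: [178.8, -31.2, 18.3]
force: [-0.0, -0.2, -0.9]
grip_width: 0.0131
```

```bash
python3 -c "
from go import *
go(slope(.021,.11,r.x[5]),[180,-30,17.8])
"
```

```text
ball [ 0.55862255 -0.02961612  0.1096096 ]
target [0.5336 0.0977 0.1358] now [ 0.5395 -0.04    0.1368] [178.8 -31.2  18.3] t 6.7
shift cm now-axes [  3.15 -13.3    1.76] after-turn axes [  3.1  -13.29   1.91] turn [ 0.9 -1.2  0.4] F [-0.  -0.2 -0.9]
```

Request:
{"method": "servo_tool", "body": {"plan": [[0.64, [0.8, -3.3, 0.4], [0.3, -0.3, 0]], [0.64, [0.8, -3.3, 0.4], [0.3, -0.3, 0]], [0.64, [0.8, -3.3, 0.4], [0.3, -0.3, 0.2]], [0.64, [0.6, -3, 0.3], [0, -0.3, 0.2]], [0.64, [0, 0, 0], [0, 0, 0]], [0.64, [0, 0, 0], [0, 0, 0]]]}}

```text
time_s: 7.2
tool_pos: [0.535, 0.0992, 0.1416]
tool_rot: [179.7, -29.9, 17.6]
force: [-0.2, -0.4, 0.8]
grip_width: 0.051
```

```bash
python3 - <<'E'
from go import *
go(slope(.021,.09,r.x[5]),[180,-30,17.8])
o,c=cam('wrist'); pickle.dump((o,c),open('w7.pkl','wb'))
cv2.imwrite('pics/w7.png',c['image'])
for n,P in(('headB',slope(.021,.0515,r.x[5])),('baseB',slope(.021,0,r.x[5])),('rej',slope(.021,.046,r.x[6])),('headA',slope(.021,.0515,r.x[4])),('cornR',slope(-.006,.018,-.134)),('ball',ball(1)),('tcp+90',None)):
    print(n,(proj(c,W(r.x,P),o) if P is not None else proj(c,o['tool_pos'],o))[0].round(1))
E
```

```text
ball [ 0.55862255 -0.02961612  0.1096096 ]
target [0.5431 0.1008 0.1184] now [0.535  0.0992 0.1416] [179.7 -29.9  17.6] t 7.2
shift cm now-axes [-0.45  0.08  2.42] after-turn axes [-0.45  0.09  2.42] turn [ 0.4  0.1 -0.1] F [-0.2 -0.4  0.8]
headB [324.1 238.8]
baseB [323.5 221.8]
rej [224.  237.1]
headA [121.1 239.7]
cornR [392.4 257.9]
ball [504.4 211.4]
tcp+90 [323.5 262.6]
```

View pics/w7.png

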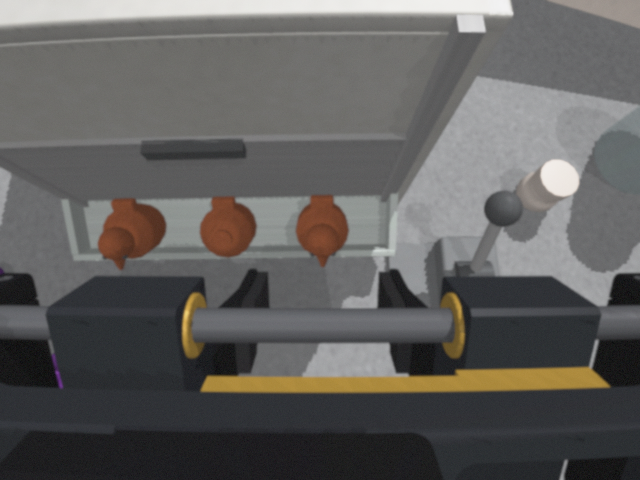

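The lever ball sits at (504,209), predicted (504,211) for shut. Bird_b's head is at (322,239), predicted (324,239); the reject is in the middle at (227,233) and bird_a's head at (117,243). Now I descend square to the slope on bird_b.

Request:
{"method": "servo_tool", "body": {"plan": [[0.64, [-0.2, 0.1, 2.5], [0, 0, 0]], [0.64, [-0.2, 0, 2.5], [0, 0, 0]], [0.64, [0, 0, 1.6], [0, 0, 0]], [0.64, [0, 0, 0], [0, 0, 0]]]}}

```text
time_s: 7.58
tool_pos: [0.5693, 0.1039, 0.0845]
tool_rot: [179.6, -30.2, 17.4]
force: [-0.8, -0.8, -0.5]
grip_width: 0.0555
```

```bash
python3 -c "
from go import *
go(slope(.021,.004,r.x[5]),[180,-30,17.8])
"
```

```text
ball [ 0.55862255 -0.02961612  0.1096096 ]
target [0.584 0.114 0.044] now [0.5693 0.1039 0.0845] [179.6 -30.2  17.4] t 7.58
shift cm now-axes [-0.56 -0.56  4.36] after-turn axes [-0.54 -0.51  4.37] turn [ 0.7 -0.2 -0.4] F [-0.8 -0.8 -0.5]
```

Request:
{"method": "servo_tool", "body": {"plan": [[0.64, [-0.5, -0.6, 0.5], [0.4, 0, 0]], [0.64, [-0.2, -0.1, 1], [0.3, 0, -0.3]], [0.64, [0, 0, 1], [0, 0, 0]], [0.64, [0, 0, 0], [0, 0, 0]]]}}

```text
time_s: 7.92
tool_pos: [0.5741, 0.108, 0.0589]
tool_rot: [-179.8, -30.1, 17.2]
force: [-0.3, -0.4, -0.6]
grip_width: 0.0557
```

```bash
python3 -c "
from go import *
go(slope(.021,.004,r.x[5]),[180,-30,17.8])
"
```

```text
ball [ 0.55862255 -0.02961612  0.1096096 ]
target [0.584 0.114 0.044] now [0.5741 0.108  0.0589] [-179.8  -30.1   17.2] t 7.92
shift cm now-axes [ 0.22 -0.28  1.86] after-turn axes [ 0.23 -0.27  1.86] turn [ 0.1 -0.1 -0.6] F [-0.3 -0.4 -0.6]
```

Request:
{"method": "servo_tool", "body": {"plan": [[0.64, [0.2, -0.3, 0.8], [0, 0, -0.3]], [0.64, [0, 0, 0.7], [0, 0, -0.3]], [0.64, [0, 0, 0.3], [0, 0, 0]], [0.64, [0, 0, 0], [0, 0, 0]]]}}

```text
time_s: 8.25
tool_pos: [0.5842, 0.1105, 0.0463]
tool_rot: [179.8, -30.2, 17.6]
force: [0.5, 0.3, 0.5]
grip_width: 0.0556
```

```bash
python3 -c "
from go import *
go(slope(.021,.004,r.x[5]),[180,-30,17.8])
"
```

```text
ball [ 0.55862255 -0.02961612  0.1096096 ]
target [0.584 0.114 0.044] now [0.5842 0.1105 0.0463] [179.8 -30.2  17.6] t 8.25
shift cm now-axes [-0.04 -0.34  0.25] after-turn axes [-0.04 -0.33  0.25] turn [ 0.3 -0.2 -0.2] F [0.5 0.3 0.5]
```

Request:
{"method": "servo_tool", "body": {"plan": [[0.64, [0, -0.4, 0.2], [0, 0, 0]], [0.64, [0, -0.1, 0], [0, 0, 0]], [0.45, [0, 0, 0], [0, 0, 0]], [0.35, [0, 0, 0], [0, 0, 0]], [0.3, [0, 0, 0], [0, 0, 0]], [0.3, [0, 0, 0], [0, 0, 0]], [0.3, [0, 0, 0], [0, 0, 0]], [0.3, [0, 0, 0], [0, 0, 0]]], "force": 12}}

```text
time_s: 8.92
tool_pos: [0.5845, 0.1128, 0.0482]
tool_rot: [179.6, -30.3, 17.5]
force: [-0.3, 0.1, 0.4]
grip_width: 0.0282
```

```bash
python3 -c "
from go import *
go(slope(.021,.004,r.x[5]),[180,-30,17.8])
"
```

```text
ball [ 0.55862255 -0.02961612  0.1096096 ]
target [0.584 0.114 0.044] now [0.5845 0.1128 0.0482] [179.6 -30.3  17.5] t 8.92
shift cm now-axes [-0.22 -0.13  0.36] after-turn axes [-0.22 -0.12  0.36] turn [ 0.6 -0.3 -0.3] F [-0.3  0.1  0.4]
```

Request:
{"method": "servo_tool", "body": {"plan": [[0.3, [0, 0, 0], [0, 0, 0]], [0.3, [0, 0, 0], [0, 0, 0]]]}}

```text
time_s: 9.08
tool_pos: [0.5844, 0.1129, 0.0482]
tool_rot: [179.6, -30.3, 17.5]
force: [-0.2, -0.0, 0.3]
grip_width: 0.0263
```

```bash
python3 -c "
from go import *
go(slope(.021,.004,r.x[5]),[180,-30,17.8])
o,c=cam('wrist'); pickle.dump((o,c),open('w8.pkl','wb'))
cv2.imwrite('pics/w8.png',cv2.resize(c['image'][150:410,120:520],None,fx=2,fy=2))
for n,P in(('headB',slope(.021,.0515,r.x[5])),('top',slope(.021,.064,r.x[5]))): print(n,proj(c,W(r.x,P),o))
"
```

```text
ball [ 0.55862255 -0.02961612  0.1096096 ]
target [0.584 0.114 0.044] now [0.5844 0.1129 0.0482] [179.6 -30.3  17.5] t 9.08
shift cm now-axes [-0.22 -0.12  0.36] after-turn axes [-0.21 -0.12  0.36] turn [ 0.6 -0.3 -0.3] F [-0.2 -0.   0.3]
headB [[322.16068389 299.74977389]]
top [[322.42667975 312.54683134]]
```

View pics/w8.png

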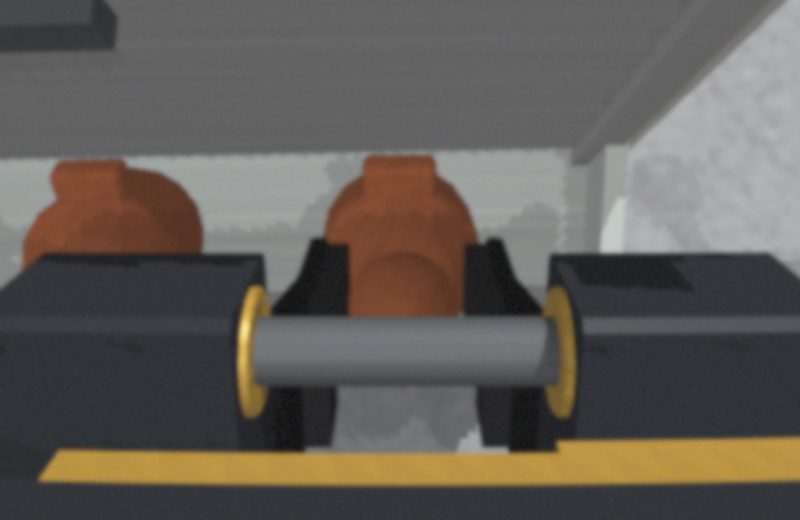

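The gripper reached its commanded 26 mm with nothing held. The picture shows the finger tips at row 269 beside the head, with the 42 mm belly free below them. At the stated TCP they should be at row 247. So the real tips lie about 32 mm short of the reported TCP, which also explains the first lever push passing over the ball. I'll open, go deeper by that amount, and feel for contact.

Request:
{"method": "servo_tool", "body": {"plan": [[0.64, [-0.2, -0.1, 0], [0, 0, 0]], [0.64, [0, 0, 0], [0, 0, 0]], [0.64, [0, 0, 0], [0, 0, 0]], [0.64, [0, 0, 0], [0, 0, 0]], [0.64, [0, 0, 0.8], [0.3, 0, 0]], [0.64, [0, 0, 0.8], [0, 0, 0]], [0.64, [0, 0, 0.5], [0, 0, 0]], [0.64, [0, 0, 0], [0, 0, 0]]]}}

```text
time_s: 9.8
tool_pos: [0.5933, 0.1162, 0.0287]
tool_rot: [179.8, -30.4, 17.5]
force: [-0.1, -0.0, -0.1]
grip_width: 0.0551
```

```bash
python3 -c "
from go import *
go(slope(.022,-.026,r.x[5]),[180,-30,17.8])
"
```

```text
ball [ 0.55862255 -0.02961612  0.1096096 ]
target [0.5991 0.1189 0.0185] now [0.5933 0.1162 0.0287] [179.8 -30.4  17.5] t 9.8
shift cm now-axes [ 0.03 -0.08  1.21] after-turn axes [ 0.04 -0.07  1.21] turn [ 0.3 -0.4 -0.3] F [-0.1 -0.  -0.1]
```

Request:
{"method": "servo_tool", "body": {"plan": [[0.64, [0, -0.1, 0.5], [0, 0, 0]], [0.64, [0, 0, 0.4], [0, 0, 0]], [0.64, [0, 0, 0], [0, 0, 0]]]}}

```text
time_s: 10.05
tool_pos: [0.5975, 0.1184, 0.0208]
tool_rot: [179.8, -30.4, 17.5]
force: [0.1, -0.0, -0.2]
grip_width: 0.0556
```

Request:
{"method": "servo_tool", "body": {"plan": [[0.45, [0, 0, 0], [0, 0, 0]], [0.4, [0, 0, 0], [0, 0, 0]], [0.35, [0, 0, 0], [0, 0, 0]], [0.35, [0, 0, 0], [0, 0, 0]], [0.35, [0, 0, 0], [0, 0, 0]], [0.35, [0, 0, 0], [0, 0, 0]]], "force": 12}}

```text
time_s: 10.55
tool_pos: [0.5973, 0.1183, 0.0215]
tool_rot: [179.8, -30.4, 17.5]
force: [0.7, 0.3, -0.3]
grip_width: 0.0412
```

```bash
python3 -c "
from go import *
go(slope(.022,-.026,r.x[5]),[180,-30,17.8])
"
```

```text
ball [ 0.55862255 -0.02961612  0.1096096 ]
target [0.5991 0.1189 0.0185] now [0.5973 0.1183 0.0215] [179.8 -30.4  17.5] t 10.55
shift cm now-axes [ 0.01 -0.    0.36] after-turn axes [ 0.01 -0.    0.36] turn [ 0.4 -0.4 -0.3] F [ 0.7  0.3 -0.3]
```

Belly is held at 41 mm. I'll tighten a little and lift square to the slope.

Request:
{"method": "servo_tool", "body": {"plan": [[0.25, [0, 0, 0], [0, 0, 0]], [0.25, [0, 0, 0], [0, 0, 0]], [0.25, [0, 0, -0.5], [0, 0, 0]], [0.25, [0, 0, -1.2], [0, 0, 0]], [0.25, [0, 0, -2], [0, 0, 0]], [0.25, [0, 0, -2.5], [0, 0, 0]], [0.25, [0, 0, -3], [0, 0, 0]], [0.25, [0, 0, -3], [0, 0, 0]], [0.25, [-1, 0, -1.5], [0, 0, 0]], [0.25, [-1, 0, 0], [0, 0, 0]], [0.25, [0, 0, 0], [0, 0, 0]]], "force": 15}}

```text
time_s: 11.47
tool_pos: [0.5216, 0.0897, 0.1285]
tool_rot: [180.0, -30.3, 16.9]
force: [-1.0, 0.3, -1.3]
grip_width: 0.0411
```

```bash
cat >> go.py <<'E'
def tote(lx,ly,z,yaw=-4):
    a=np.radians(-4); return [.516+np.cos(a)*lx-np.sin(a)*ly,-.289+np.sin(a)*lx+np.cos(a)*ly,z]
E
python3 -c "
from go import *
go(tote(-.075,0,.14),[180,0,-4],True)
print(env.get_obs()['grip_width'])
"
```

```text
ball [ 0.55862255 -0.02961612  0.1096096 ]
target [ 0.4412 -0.2838  0.14  ] now [0.5216 0.0897 0.1285] [180.  -30.3  16.9] t 11.47
shift cm now-axes [-15.42  33.41 -10.33] after-turn axes [-5.41 37.82 -1.15] turn [ -5.5 -30.   20.4] F [-1.   0.3 -1.3]
0.04106074587709375
```

Request:
{"method": "servo_tool", "body": {"plan": [[0.25, [0, 0, 0], [-0.9, -5, 3.4]], [0.25, [0, 0, 0], [-0.9, -5, 3.4]], [0.25, [0, 0, 0], [-0.9, -5, 3.4]], [0.25, [0, 0, 0], [-0.9, -5, 3.4]], [0.25, [0, 0, 0], [-0.9, -5, 3.4]], [0.25, [0, 0, 0], [-0.9, -5, 3.4]], [0.25, [0, 0, 0], [0, 0, 0]]]}}

```text
time_s: 12.05
tool_pos: [0.5157, 0.0879, 0.1237]
tool_rot: [179.6, 1.7, -5.1]
force: [0.7, -0.2, -1.5]
grip_width: 0.0411
```

```bash
python3 -c "
from go import *
go(tote(-.075,0,.12),[180,0,-4],True)
"
```

```text
ball [ 0.55862255 -0.02961612  0.1096096 ]
target [ 0.4412 -0.2838  0.12  ] now [0.5157 0.0879 0.1237] [179.6   1.7  -5.1] t 12.05
shift cm now-axes [-4.09 37.68  0.78] after-turn axes [-4.84 37.59  0.37] turn [ 0.4  1.7 -1.1] F [ 0.7 -0.2 -1.5]
```

Request:
{"method": "servo_tool", "body": {"plan": [[0.25, [-0.3, 2, 0], [0.1, 0.4, -0.3]], [0.25, [-0.4, 3, 0], [0.1, 0.4, -0.3]], [0.25, [-0.4, 3, 0], [0.1, 0.4, -0.3]], [0.25, [-0.4, 3.2, 0], [0, 0.4, -0.2]], [0.25, [-0.4, 3.2, 0], [0, 0, 0]], [0.25, [-0.4, 3.2, 0], [0, 0, 0]], [0.25, [-0.4, 3.2, 0], [0, 0, 0]], [0.25, [-0.4, 3.2, 0], [0, 0, 0]], [0.25, [-0.4, 3.2, 0], [0, 0, 0]], [0.25, [-0.4, 3.2, 0], [0, 0, 0]], [0.25, [-0.4, 3, 0], [0, 0, 0]], [0.25, [-0.4, 2, 0], [0, 0, 0]], [0.25, [0, 0, 0], [0, 0, 0]]]}}

```text
time_s: 13.13
tool_pos: [0.4405, -0.2729, 0.1204]
tool_rot: [180.0, -0.7, -2.8]
force: [-0.8, -0.5, -1.5]
grip_width: 0.0412
```

```bash
python3 -c "
from go import *
go(tote(-.075,0,.04),[180,0,-4],True)
"
```

```text
ball [ 0.55862255 -0.02961612  0.1096096 ]
target [ 0.4412 -0.2838  0.04  ] now [ 0.4405 -0.2729  0.1204] [180.   -0.7  -2.8] t 13.13
shift cm now-axes [0.02 1.08 8.05] after-turn axes [0.15 1.08 8.04] turn [ 0.  -0.7  1.2] F [-0.8 -0.5 -1.5]
```

Request:
{"method": "servo_tool", "body": {"plan": [[0.25, [0, 1, 1], [0, -0.4, 0.6]], [0.25, [0, 0.1, 2.5], [0, -0.3, 0.6]], [0.25, [0, 0, 2.5], [0, 0, 0]], [0.25, [0, 0, 1.5], [0, 0, 0]], [0.25, [0, 0, 0.4], [0, 0, 0]], [0.25, [0, 0, 0], [0, 0, 0]]]}}

```text
time_s: 13.63
tool_pos: [0.4408, -0.284, 0.0375]
tool_rot: [179.9, -0.4, -4.0]
force: [-0.7, -0.5, -0.7]
grip_width: 0.0411
```

```bash
python3 -c "
from go import *
go(tote(-.075,0,-.014),[180,0,-4],True)
"
```

```text
ball [ 0.55862255 -0.02961612  0.1096096 ]
target [ 0.4412 -0.2838 -0.014 ] now [ 0.4408 -0.284   0.0375] [179.9  -0.4  -4. ] t 13.63
shift cm now-axes [ 0.01 -0.04  5.15] after-turn axes [ 0.04 -0.03  5.15] turn [ 0.1 -0.4  0. ] F [-0.7 -0.5 -0.7]
```

Request:
{"method": "servo_tool", "body": {"plan": [[0.25, [0, 0, 1], [0, -0.2, 0]], [0.25, [0, 0, 1.2], [0, -0.2, 0]], [0.25, [0, 0, 1], [0, 0, 0]], [0.25, [0, 0, 0.7], [0, 0, 0]], [0.25, [0, 0, 0.3], [0, 0, 0]], [0.25, [0, 0, 0], [0, 0, 0]]]}}

```text
time_s: 14.13
tool_pos: [0.4434, -0.2832, -0.0068]
tool_rot: [179.8, -0.2, -3.8]
force: [-0.8, -0.5, -0.9]
grip_width: 0.0412
```

Request:
{"method": "servo_tool", "body": {"plan": [[0.25, [0, 0, 0.3], [0, 0, 0]], [0.25, [0, 0, 0], [0, 0, 0]]]}}

```text
time_s: 14.3
tool_pos: [0.4436, -0.2833, -0.0099]
tool_rot: [179.8, -0.2, -3.8]
force: [1.3, 0.4, -0.1]
grip_width: 0.041
```

Request:
{"method": "servo_tool", "body": {"plan": [[0.25, [0, 0, 0.3], [0, 0, 0]], [0.25, [0, 0, 0], [0, 0, 0]]]}}

```text
time_s: 14.47
tool_pos: [0.4441, -0.2838, -0.0125]
tool_rot: [179.7, -0.2, -3.8]
force: [-0.3, 0.1, -0.5]
grip_width: 0.041
```

Request:
{"method": "servo_tool", "body": {"plan": [[0.25, [0, 0, 0.25], [0, 0, 0]], [0.25, [0, 0, 0], [0, 0, 0]]]}}

```text
time_s: 14.63
tool_pos: [0.4445, -0.2842, -0.0148]
tool_rot: [179.7, -0.3, -3.8]
force: [-0.0, 0.1, -1.5]
grip_width: 0.0412
```

Request:
{"method": "servo_tool", "body": {"plan": [[0.25, [0, 0, 0.2], [0, 0, 0]], [0.25, [0, 0, 0], [0, 0, 0]]]}}

```text
time_s: 14.8
tool_pos: [0.4453, -0.2846, -0.0162]
tool_rot: [179.7, -0.4, -3.8]
force: [-1.1, 0.3, -0.8]
grip_width: 0.0408
```

Request:
{"method": "servo_tool", "body": {"plan": [[0.25, [0, 0, 0.15], [0, 0, 0]], [0.25, [0, 0, 0], [0, 0, 0]]]}}

```text
time_s: 14.97
tool_pos: [0.4458, -0.2849, -0.0161]
tool_rot: [179.6, -0.4, -3.8]
force: [0.9, 0.2, -1.7]
grip_width: 0.0412
```

Request:
{"method": "servo_tool", "body": {"plan": [[0.25, [0, 0, 0.2], [0, 0, 0]], [0.25, [0, 0, 0], [0, 0, 0]]]}}

```text
time_s: 15.13
tool_pos: [0.4467, -0.2853, -0.0162]
tool_rot: [179.6, -0.5, -3.8]
force: [-0.7, 0.2, -0.2]
grip_width: 0.0413
```

Request:
{"method": "servo_tool", "body": {"plan": [[0.25, [0, 0, 0.2], [0, 0, 0]], [0.25, [0, 0, 0], [0, 0, 0]]]}}

```text
time_s: 15.3
tool_pos: [0.4475, -0.2857, -0.0165]
tool_rot: [179.5, -0.6, -3.8]
force: [0.2, 0.2, -1.1]
grip_width: 0.0414
```

```bash
python3 -c "
from go import *
a=[env.get_obs()['qpos'].round(1)]
print(a); o,c=cam('wrist'); pickle.dump((o,c),open('w9.pkl','wb')); cv2.imwrite('pics/w9.png',c['image'])
o=env.get_obs();print(o['force'],o['wrist_torque'])
"
```

```text
ball [ 0.55862255 -0.02961612  0.1096096 ]
[array([ 37.1,  14.9,  -8.4, 112.6,   2.9,  52. , -66.6])]
[ 0.26309785 -0.39237906 -0.66879235] [ 0.03632108  0.01715154 -0.01960539]
```

View pics/w9.png

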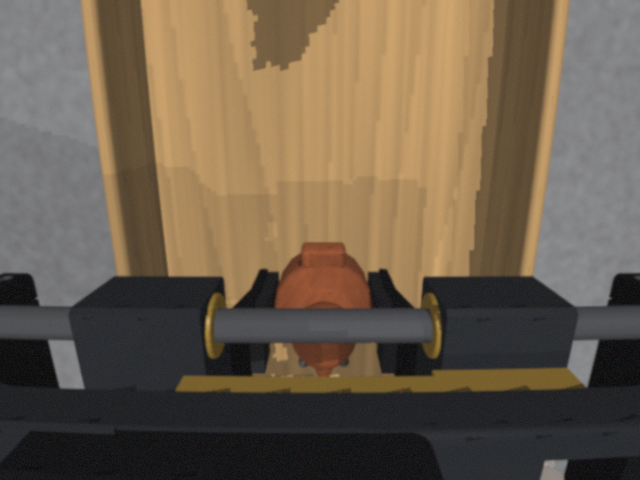

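The picture shows the bird held upright, at about (323,300), near the tote's -x end. I'll try one firmer downward step to tell floor contact from servo dead band.

Request:
{"method": "servo_tool", "body": {"plan": [[0.25, [-0.3, 0, 0.4], [0, -0.5, 0]], [0.25, [0, 0, 0], [0, 0, 0]]]}}

```text
time_s: 15.52
tool_pos: [0.4484, -0.286, -0.0178]
tool_rot: [179.5, -0.4, -3.8]
force: [-0.6, 0.1, -1.4]
grip_width: 0.0413
```

```bash
python3 -c "
from go import *
go(tote(-.075,0,-.02),[180,0,-4],True)
"
```

```text
ball [ 0.55862255 -0.02961612  0.1096096 ]
target [ 0.4412 -0.2838 -0.02  ] now [ 0.4484 -0.286  -0.0178] [179.5  -0.4  -3.8] t 15.52
shift cm now-axes [-0.74 -0.18  0.21] after-turn axes [-0.73 -0.17  0.22] turn [ 0.5 -0.4  0.2] F [-0.6  0.1 -1.4]
```

Request:
{"method": "servo_tool", "body": {"plan": [[0.25, [-0.3, 0, 0.4], [0.3, -0.5, 0]], [0.25, [0, 0, 0], [0, 0, 0]]]}}

```text
time_s: 15.68
tool_pos: [0.4489, -0.286, -0.0196]
tool_rot: [179.7, -0.3, -3.7]
force: [0.1, 1.0, -1.2]
grip_width: 0.0415
```

Request:
{"method": "servo_tool", "body": {"plan": [[0.25, [-0.3, 0, 0.3], [0.3, -0.4, 0]], [0.25, [0, 0, 0], [0, 0, 0]]]}}

```text
time_s: 15.85
tool_pos: [0.4493, -0.2859, -0.0207]
tool_rot: [180.0, -0.1, -3.7]
force: [0.4, -0.2, -0.7]
grip_width: 0.0413
```

Request:
{"method": "servo_tool", "body": {"plan": [[0.25, [-0.3, 0, 0.3], [0, 0, 0]], [0.25, [0, 0, 0], [0, 0, 0]]]}}

```text
time_s: 16.02
tool_pos: [0.4504, -0.2861, -0.0215]
tool_rot: [179.9, -0.5, -3.6]
force: [-0.4, -1.1, -0.7]
grip_width: 0.0411
```

Request:
{"method": "servo_tool", "body": {"plan": [[0.25, [-0.3, 0, 0.3], [0, 0, 0]], [0.25, [0, 0, 0], [0, 0, 0]]]}}

```text
time_s: 16.18
tool_pos: [0.4512, -0.2865, -0.0224]
tool_rot: [179.8, -0.9, -3.6]
force: [0.4, 0.3, -1.4]
grip_width: 0.0411
```

```bash
python3 - <<'E'
from go import *
o,c=pickle.load(open('w9.pkl','rb'))
Rt=R.from_euler('xyz',o['tool_rot'],degrees=True)
# bird features expected, base at tool z=-zb ; tail tip at +x 29mm; belly top n=33
for zb in(.018,.0225,.027):
  pt=lambda x,y,n:proj(c,o['tool_pos']+Rt.apply([x,y,-zb-n]),o)[0].round(1)
  print(zb,'head',pt(0,0,.0515),'belly L',pt(0,-.021,.033),'beltop',pt(.021,0,.033),'R',pt(0,.021,.033),'tail',pt(.029,0,.02))
E
```

```text
ball [ 0.55862255 -0.02961612  0.1096096 ]
0.018 head [323.5 324.3] belly L [275.3 302.9] beltop [323.5 257.5] R [371.6 303. ] tail [323.5 231. ]
0.0225 head [323.6 330.3] belly L [274.  307.7] beltop [323.6 261.1] R [372.9 307.7] tail [323.5 233.7]
0.027 head [323.6 336.6] belly L [272.7 312.7] beltop [323.6 265. ] R [374.3 312.7] tail [323.5 236.5]
```

Force stays near zero, but the descent is slowing and x is drifting. That could be contact the wrist does not sense, so I'll compare joint torques here and a little higher.

```bash
python3 -c "
from cell import env
o=env.get_obs();print(o['effort'].round(2),o['qpos'].round(2),o['force'].round(2),o['wrist_torque'].round(3))"
```

```text
[-1.900e-01 -4.127e+01 -1.160e+00 -2.618e+01 -1.600e-01 -2.400e-01
  1.000e-02] [ 37.31  15.65  -8.42 112.48   2.59  51.16 -65.97] [ 0.36  0.34 -1.45] [ 0.041  0.047 -0.004]
```

Request:
{"method": "servo_tool", "body": {"plan": [[0.25, [0, 0, -1], [0, 0, 0]], [0.25, [0, 0, -0.5], [0, 0, 0]], [0.25, [0, 0, 0], [0, 0, 0]], [0.25, [0, 0, 0], [0, 0, 0]]]}}

```text
time_s: 16.52
tool_pos: [0.4475, -0.2858, -0.0091]
tool_rot: [179.9, -0.6, -3.6]
force: [1.8, 0.8, -0.1]
grip_width: 0.0415
```

```bash
python3 -c "
from go import *
o=env.get_obs();print(o['effort'].round(2),o['qpos'].round(2),o['force'].round(2),o['wrist_torque'].round(3))
go(tote(-.075,0,-.02),[180,0,-4],True)
w=[(env.get_obs()['force'][2]) for _ in range(3)];print(w)"
```

```text
ball [ 0.55862255 -0.02961612  0.1096096 ]
[-4.000e-02 -4.037e+01 -9.100e-01 -2.633e+01 -6.000e-02 -1.100e-01
  0.000e+00] [ 37.46  14.46  -8.43 112.14   2.37  53.02 -65.73] [ 1.76  0.77 -0.13] [0.033 0.03  0.008]
target [ 0.4412 -0.2838 -0.02  ] now [ 0.4475 -0.2858 -0.0091] [179.9  -0.6  -3.6] t 16.52
shift cm now-axes [-0.65 -0.17  1.09] after-turn axes [-0.64 -0.16  1.09] turn [ 0.1 -0.6  0.4] F [ 1.8  0.8 -0.1]
[np.float64(-0.12865703027455755), np.float64(-0.12865703027455755), np.float64(-0.12865703027455755)]
```

No torque difference, so it is servo dead band, not contact. I'll keep descending until the force shows the floor.

Request:
{"method": "servo_tool", "body": {"plan": [[0.25, [-0.6, -0.2, 0.3], [0, -0.6, 0.3]], [0.25, [-0.3, 0, 0.7], [0, 0, 0]], [0.25, [-0.1, 0, 0.6], [0, 0, 0]]]}}

```text
time_s: 16.77
tool_pos: [0.4374, -0.2837, -0.0251]
tool_rot: [179.9, -0.0, -4.0]
force: [-1.7, 2.6, 19.2]
grip_width: 0.0413
```

Request:
{"method": "servo_tool", "body": {"plan": [[0.25, [-0.1, 0, 0.4], [0, 0, 0]], [0.25, [-0.1, 0, 0.4], [0, 0, 0]]]}}

```text
time_s: 16.93
tool_pos: [0.4385, -0.2838, -0.03]
tool_rot: [179.8, -0.3, -4.0]
force: [-2.3, 2.9, 20.1]
grip_width: 0.0412
```

Request:
{"method": "servo_tool", "body": {"plan": [[0.25, [-0.1, 0, 0.4], [0, 0, 0]], [0.25, [-0.1, 0, 0.3], [0, 0, 0]]]}}

```text
time_s: 17.1
tool_pos: [0.4391, -0.2839, -0.0315]
tool_rot: [179.8, -0.5, -3.9]
force: [-8.6, 5.0, 34.0]
grip_width: 0.0412
```

Request:
{"method": "servo_tool", "body": {"plan": [[0.25, [0, 0, -0.3], [0, -0.3, 0]]]}}

```text
time_s: 17.18
tool_pos: [0.4388, -0.2838, -0.0282]
tool_rot: [179.8, -0.2, -3.9]
force: [-0.2, -0.3, -1.4]
grip_width: 0.0412
```

Request:
{"method": "servo_tool", "body": {"plan": [[0.25, [0, 0, 0.15], [0, 0, 0]]]}}

```text
time_s: 17.27
tool_pos: [0.4397, -0.2842, -0.029]
tool_rot: [179.7, -0.3, -3.9]
force: [0.5, -0.3, -1.4]
grip_width: 0.0413
```

Request:
{"method": "servo_tool", "body": {"plan": [[0.45, [0, 0, 0], [0, 0, 0]], [0.5, [0, 0, 0], [0, 0, 0]], [0.6, [0, 0, 0], [0, 0, 0]], [0.66, [0, 0, 0], [0, 0, 0]], [0.66, [0, 0, 0], [0, 0, 0]]], "force": 12}}

```text
time_s: 17.68
tool_pos: [0.4379, -0.2865, -0.0312]
tool_rot: [179.6, -0.2, -4.0]
force: [-0.1, -1.7, 3.2]
grip_width: 0.0545
```

Request:
{"method": "servo_tool", "body": {"plan": [[0.66, [0, 0, -0.5], [0, 0, 0]], [0.66, [0, 0, -1.5], [0, 0, 0]], [0.66, [0, 0, -2.5], [0, 0, 0]], [0.66, [0, 0, -3], [0, 0, 0]], [0.66, [0, 0, -3], [0, 0, 0]], [0.66, [0, 0, -3], [0, 0, 0]], [0.66, [0, 0, 0], [0, 0, 0]]]}}

```text
time_s: 18.27
tool_pos: [0.4333, -0.279, 0.1045]
tool_rot: [-179.7, 0.6, -3.9]
force: [0.9, -0.5, 0.5]
grip_width: 0.0577
```

```bash
python3 - <<'E'
from go import *
for n in('top','scene'):
    o,c=cam(n); h=cv2.cvtColor(c['image'],cv2.COLOR_BGR2HSV); m=((h[...,0]<13)&(h[...,1]>140)&(h[...,2]>60)).astype(np.uint8)
    k,_,st,ce=cv2.connectedComponentsWithStats(m)
    print(n,[(ce[i].round(1).tolist(),int(st[i,4]),st[i,:4].tolist()) for i in range(1,k) if st[i,4]>25])
    for P in(tote(-.075,0,.03),tote(-.075,0,.06)): print(proj(c,P))
    pickle.dump(c,open(n+'1.pkl','wb'))
o,c=cam('wrist');pickle.dump((o,c),open('w10.pkl','wb'))
Rt=R.from_euler('xyz',o['tool_rot'],degrees=True)
h=cv2.cvtColor(c['image'],cv2.COLOR_BGR2HSV); m=((h[...,0]<10)&(h[...,1]>150)&(h[...,2]>60)).astype(np.uint8)
k,_,st,ce=cv2.connectedComponentsWithStats(m)
print([(ce[i].round(1).tolist(),st[i].tolist()) for i in range(1,k) if st[i,4]>60])
print(proj(c,[[.439,-.285,.006],[.439,-.285,.0575],[.439,-.285,.03]],o))
go(slope(.021,.11,r.x[4]),[180,-30,17.8])
E
```

```text
ball [ 0.55862255 -0.02961612  0.1096096 ]
top [([137.3, 142.9], 203, [130, 133, 15, 19]), ([79.7, 144.3], 209, [72, 135, 16, 18]), ([108.5, 143.4], 208, [101, 134, 16, 19]), ([439.4, 214.7], 169, [433, 207, 15, 16]), ([554.8, 224.0], 190, [547, 218, 17, 14]), ([280.8, 234.6], 116, [276, 228, 11, 13]), ([255.6, 243.5], 127, [250, 237, 12, 15]), ([532.2, 244.4], 181, [525, 238, 17, 14]), ([560.4, 266.2], 189, [553, 258, 16, 17]), ([363.3, 293.0], 82, [351, 290, 25, 7]), ([235.7, 325.7], 620, [223, 304, 28, 37])]
[[439.62854138 271.28533712]]
[[441.58617862 270.40572048]]
scene [([327.5, 56.9], 186, [322, 47, 12, 20]), ([363.0, 56.4], 51, [359, 50, 8, 16]), ([345.0, 70.5], 85, [340, 65, 11, 11]), ([308.3, 142.5], 175, [302, 134, 13, 18]), ([365.9, 147.3], 178, [358, 139, 15, 18]), ([383.2, 219.0], 86, [380, 208, 7, 23]), ([314.8, 290.3], 180, [309, 283, 14, 16]), ([324.5, 318.6], 202, [315, 312, 20, 17]), ([422.0, 354.2], 1138, [394, 335, 49, 38]), ([165.1, 446.1], 501, [150, 434, 29, 24])]
[[364.44424779 147.5765032 ]]
[[365.44923474 141.07932541]]
[([331.1, 218.7], [305, 185, 54, 75, 1652])]
[[332.84797346 210.01415991]
 [334.14605853 227.37359342]
 [333.39540025 217.33075552]]
target [0.4875 0.2405 0.1358] now [ 0.4294 -0.2771  0.0983] [-179.4    1.1   -3.9] t 18.42
shift cm now-axes [  2.18 -52.08  -3.28] after-turn axes [ 20.37 -47.51   7.43] turn [  5.   30.6 -21.4] F [ 1.1  0.9 -0.5]
```

Bird_b stands in the tote: scene blob at (366,147) has bird_c's upright size, and the wrist blob is centred where predicted. Floor contact puts the tips 37 mm behind the reported TCP. Now for bird_a.

Request:
{"method": "servo_tool", "body": {"plan": [[0.64, [0.5, -1.5, -2.5], [0, 0, 0]], [0.64, [0.5, -3, -2], [0, 0, 0]], [0.64, [0.3, -3.5, -0.3], [0, 0, 0]], [0.64, [0.3, -3.5, 0], [0, 0, 0]], [0.64, [0.1, -3.5, 0], [0, 0, 0]], [0.64, [0.1, -3.5, 0], [0, 0, 0]], [0.64, [0.1, -3.5, 0], [0, 0, 0]], [0.64, [0.1, -3.5, 0], [0, 0, 0]], [0.64, [0.1, -3.5, 0], [0, 0, 0]], [0.64, [0.1, -3.5, 0], [0, 0, 0]], [0.64, [0.1, -3.5, 0], [0, 0, 0]], [0.64, [0.1, -3.5, 0], [0, 0, 0]], [0.64, [0, -3.5, 0], [0, 0, 0]], [0.64, [0, -3.5, 0], [0, 0, 0]], [0.64, [0, -2, 0], [0, 0, 0]], [0.64, [0, 0, 0], [0, 0, 0]]]}}

```text
time_s: 19.75
tool_pos: [0.4681, 0.228, 0.1246]
tool_rot: [-178.9, 4.3, -4.3]
force: [-0.1, 0.1, 0.7]
grip_width: 0.0556
```

Request:
{"method": "servo_tool", "body": {"plan": [[0.64, [0, 0, 0], [0.9, 5, -3.5]], [0.64, [0, 0, 0], [0.9, 5, -3.5]], [0.64, [0, 0, 0], [0.9, 5, -3.5]], [0.64, [0, 0, 0], [0.9, 5, -3.5]], [0.64, [0, 0, 0], [0.8, 5, -3.5]], [0.64, [0, 0, 0], [0.7, 5, -3.5]], [0.64, [0, 0, 0], [0, 0, 0]]]}}

```text
time_s: 20.33
tool_pos: [0.4584, 0.2211, 0.1035]
tool_rot: [-177.7, -26.0, 16.7]
force: [-1.3, -1.5, -1.2]
grip_width: 0.0555
```

```bash
python3 -c "
from go import *
go(slope(.021,.07,r.x[4]),[180,-30,17.8])
"
```

```text
ball [ 0.55862255 -0.02961612  0.1096096 ]
target [0.5066 0.2467 0.1011] now [0.4584 0.2211 0.1035] [-177.7  -26.    16.7] t 20.33
shift cm now-axes [ 4.71 -0.97  2.6 ] after-turn axes [ 4.53 -0.96  2.89] turn [-1.7  4.  -1.1] F [-1.3 -1.5 -1.2]
```

Request:
{"method": "servo_tool", "body": {"plan": [[0.64, [2.3, -0.6, 0], [-0.9, 2, -0.6]], [0.64, [2.3, -0.5, 0.5], [-0.8, 2, -0.5]], [0.64, [0, 0, 1.5], [0, 0, 0]], [0.64, [0, 0, 0], [0, 0, 0]], [0.64, [0, 0, 0], [0, 0, 0]]]}}

```text
time_s: 20.75
tool_pos: [0.5021, 0.2408, 0.1018]
tool_rot: [179.9, -29.4, 17.3]
force: [-0.1, 0.3, 0.5]
grip_width: 0.0558
```

```bash
python3 - <<'E'
from go import *
go(slope(.022,.03,r.x[4]),[180,-30,17.8])
o,c=cam('wrist');pickle.dump((o,c),open('w11.pkl','wb'));cv2.imwrite('pics/w11.png',c['image'])
for n,P in(('headA',slope(.021,.0515,r.x[4])),('bellytop',slope(.021,.033,r.x[4])),('L',slope(.021,.033,r.x[4]+.021)),('R',slope(.021,.033,r.x[4]-.021))): print(n,proj(c,W(r.x,P),o)[0].round(1))
h=cv2.cvtColor(c['image'],cv2.COLOR_BGR2HSV); m=((h[...,0]<12)&(h[...,1]>140)&(h[...,2]>50)).astype(np.uint8)
k,_,st,ce=cv2.connectedComponentsWithStats(m)
print([(ce[i].round(1).tolist(),st[i].tolist()) for i in range(1,k) if st[i,4]>60])
for v in(200,215,230,245,258): 
    u=np.where(m[v,200:450])[0]+200; print(v,u.min() if len(u) else 0,u.max() if len(u) else 0)
E
```

```text
ball [ 0.55862255 -0.02961612  0.1096096 ]
target [0.5264 0.2531 0.067 ] now [0.5021 0.2408 0.1018] [179.9 -29.4  17.3] t 20.75
shift cm now-axes [ 0.63 -0.46  4.36] after-turn axes [ 0.59 -0.43  4.37] turn [ 0.3  0.6 -0.4] F [-0.1  0.3  0.5]
headA [316.4 242.6]
bellytop [316.7 234.2]
L [285.2 234.5]
R [348.1 233.9]
[([422.8, 226.8], [392, 192, 62, 68, 3113]), ([310.0, 231.2], [281, 194, 59, 83, 3092])]
200 298 439
215 287 448
230 282 449
245 284 449
258 296 431
```

Request:
{"method": "servo_tool", "body": {"plan": [[0.64, [0.5, -0.7, 0.5], [0.2, 0.4, -0.3]], [0.64, [0.2, -0.1, 1.5], [0.1, 0.2, -0.1]], [0.64, [0, 0, 1.5], [0, 0, 0]], [0.64, [0, 0, 0.6], [0, 0, 0]], [0.64, [0, 0, 0], [0, 0, 0]], [0.64, [0, 0, 0], [0, 0, 0]]]}}

```text
time_s: 21.3
tool_pos: [0.5266, 0.2526, 0.0704]
tool_rot: [179.9, -29.9, 17.3]
force: [-0.1, 0.5, 0.4]
grip_width: 0.0554
```

```bash
python3 -c "
from go import *
go(slope(.022,-.022,r.x[4]+.0035),[180,-30,17.8])
"
```

```text
ball [ 0.55862255 -0.02961612  0.1096096 ]
target [0.5501 0.2644 0.0219] now [0.5266 0.2526 0.0704] [179.9 -29.9  17.3] t 21.3
shift cm now-axes [-0.17 -0.43  5.5 ] after-turn axes [-0.18 -0.4   5.5 ] turn [ 0.3  0.1 -0.4] F [-0.1  0.5  0.4]
```

Request:
{"method": "servo_tool", "body": {"plan": [[0.64, [-0.2, -0.4, 0.8], [0.2, 0, -0.2]], [0.64, [-0.1, -0.1, 1.5], [0.1, 0, -0.2]], [0.64, [0, -0.1, 1.5], [0, 0, 0]], [0.64, [0, 0, 0.6], [0, 0, 0]], [0.64, [0, 0, 0], [0, 0, 0]], [0.64, [0, 0, 0], [0, 0, 0]]]}}

```text
time_s: 21.8
tool_pos: [0.5465, 0.2613, 0.0343]
tool_rot: [179.7, -30.2, 17.6]
force: [0.4, -0.3, -1.7]
grip_width: 0.0559
```

```bash
python3 -c "
from go import *
go(slope(.022,-.022,r.x[4]+.0035),[180,-30,17.8])
"
```

```text
ball [ 0.55862255 -0.02961612  0.1096096 ]
target [0.5501 0.2644 0.0219] now [0.5465 0.2613 0.0343] [179.7 -30.2  17.6] t 21.8
shift cm now-axes [-0.25 -0.19  1.29] after-turn axes [-0.24 -0.19  1.29] turn [ 0.4 -0.2 -0.2] F [ 0.4 -0.3 -1.7]
```

Request:
{"method": "servo_tool", "body": {"plan": [[0.64, [-0.3, -0.2, 0.7], [0.3, 0, 0]], [0.64, [0, -0.1, 0.6], [0, 0, 0]], [0.64, [0, 0, 0.2], [0, 0, 0]], [0.64, [0, 0, 0], [0, 0, 0]]]}}

```text
time_s: 22.13
tool_pos: [0.552, 0.2645, 0.0234]
tool_rot: [179.8, -30.5, 17.5]
force: [-0.3, -0.6, -0.1]
grip_width: 0.056
```

```bash
python3 -c "
from go import *
go(slope(.022,-.022,r.x[4]+.0035),[180,-30,17.8])
"
```

```text
ball [ 0.55862255 -0.02961612  0.1096096 ]
target [0.5501 0.2644 0.0219] now [0.552  0.2645 0.0234] [179.8 -30.5  17.5] t 22.13
shift cm now-axes [-0.24 -0.05  0.03] after-turn axes [-0.23 -0.05  0.03] turn [ 0.3 -0.5 -0.2] F [-0.3 -0.6 -0.1]
```

Request:
{"method": "servo_tool", "body": {"plan": [[0.5, [-0.1, 0, 0], [0, 0, 0]], [0.4, [0, 0, 0], [0, 0, 0]], [0.35, [0, 0, 0], [0, 0, 0]], [0.3, [0, 0, 0], [0, 0, 0]], [0.25, [0, 0, 0], [0, 0, 0]], [0.25, [0, 0, 0], [0, 0, 0]], [0.25, [0, 0, 0], [0, 0, 0]]], "force": 14}}

```text
time_s: 22.72
tool_pos: [0.5516, 0.2635, 0.0254]
tool_rot: [179.7, -30.6, 17.6]
force: [-0.7, 0.4, -0.8]
grip_width: 0.041
```

```bash
python3 -c "
from go import *
go(slope(.022,-.022,r.x[4]+.0035),[180,-30,17.8])
"
```

```text
ball [ 0.55862255 -0.02961612  0.1096096 ]
target [0.5501 0.2644 0.0219] now [0.5516 0.2635 0.0254] [179.7 -30.6  17.6] t 22.72
shift cm now-axes [-0.27 -0.13  0.23] after-turn axes [-0.27 -0.13  0.24] turn [ 0.5 -0.6 -0.2] F [-0.7  0.4 -0.8]
```

Request:
{"method": "servo_tool", "body": {"plan": [[0.25, [0, 0, -0.5], [0, 0, 0]], [0.25, [0, 0, -1.2], [0, 0, 0]], [0.25, [0, 0, -2], [0, 0, 0]], [0.25, [0, 0, -2.5], [0, 0, 0]], [0.25, [0, 0, -3], [0, 0, 0]], [0.25, [0, 0, -3], [0, 0, 0]], [0.25, [-0.5, 0, -2], [0, 0, 0]], [0.25, [0, 0, 0], [0, 0, 0]], [0.25, [0, 0, 0], [-0.9, -5, 3.4]], [0.25, [0, 0, 0], [-0.9, -5, 3.4]], [0.25, [0, 0, 0], [-0.9, -5, 3.4]], [0.25, [0, 0, 0], [-0.9, -5, 3.4]], [0.25, [0, 0, 0], [-0.9, -5, 3.4]], [0.25, [0, 0, 0], [-0.9, -5, 3.4]], [0.25, [0, 0, 0], [0, 0, 0]]]}}

```text
time_s: 23.97
tool_pos: [0.4794, 0.2416, 0.1386]
tool_rot: [179.6, 1.1, -4.3]
force: [0.3, -0.8, -0.1]
grip_width: 0.0409
```

```bash
python3 -c "
from go import *
go(tote(.008,0,.12),[180,0,-4],True)
"
```

```text
ball [ 0.55862255 -0.02961612  0.1096096 ]
target [ 0.524  -0.2896  0.12  ] now [0.4794 0.2416 0.1386] [179.6   1.1  -4.3] t 23.97
shift cm now-axes [ 8.43 52.62  2.09] after-turn axes [ 8.15 52.67  1.86] turn [ 0.4  1.1 -0.3] F [ 0.3 -0.8 -0.1]
```

Request:
{"method": "servo_tool", "body": {"plan": [[0.25, [0.2, 1.5, 0], [0, 0.5, 0]], [0.25, [0.2, 3, 0], [0, 0.5, 0]], [0.25, [0.2, 3.3, 0], [0.2, 0, 0]], [0.25, [0.2, 3.4, 0], [0.2, 0, 0]], [0.25, [0.4, 3.4, 0], [0, 0, 0]], [0.25, [0.4, 3.4, 0], [0, 0, 0]], [0.25, [0.5, 3.4, 0], [0, 0, 0]], [0.25, [0.5, 3.4, 0], [0, 0, 0]], [0.25, [0.6, 3.4, 0], [0, 0, 0]], [0.25, [0.6, 3.4, 0], [0, 0, 0]], [0.25, [0.6, 3.4, 0], [0, 0, 0]], [0.25, [0.6, 3.4, 0], [0, 0, 0]], [0.25, [0.6, 3.4, 0], [0, 0, 0]], [0.25, [0.6, 3.4, 0], [0, 0, 0]], [0.25, [0.6, 3, 0], [0, 0, 0]], [0.25, [0.5, 2, 0], [0, 0, 0]], [0.25, [0, 0, 0], [0, 0, 0]]]}}

```text
time_s: 25.38
tool_pos: [0.5175, -0.2797, 0.1359]
tool_rot: [179.7, -1.2, -2.3]
force: [0.0, -0.9, -1.1]
grip_width: 0.041
```

```bash
python3 -c "
from go import *
go(tote(.008,0,.04),[180,0,-4],True)
"
```

```text
ball [ 0.55862255 -0.02961612  0.1096096 ]
target [ 0.524  -0.2896  0.04  ] now [ 0.5175 -0.2797  0.1359] [179.7  -1.2  -2.3] t 25.38
shift cm now-axes [0.49 0.91 9.61] after-turn axes [0.71 0.94 9.59] turn [ 0.3 -1.2  1.7] F [ 0.  -0.9 -1.1]
```

Request:
{"method": "servo_tool", "body": {"plan": [[0.25, [0.5, 0.8, 1.5], [0.2, -0.7, 0.9]], [0.25, [0.2, 0.1, 2.5], [0.1, -0.5, 0.7]], [0.25, [0, 0, 2.5], [0, 0, 0]], [0.25, [0, 0, 1.5], [0, 0, 0]], [0.25, [0, 0, 0], [0, 0, 0]]]}}

```text
time_s: 25.8
tool_pos: [0.5253, -0.2887, 0.0562]
tool_rot: [179.9, -0.5, -3.8]
force: [-1.1, 0.1, -0.9]
grip_width: 0.041
```

```bash
python3 -c "
from go import *
go(tote(.008,0,-.015),[180,0,-4],True)
"
```

```text
ball [ 0.55862255 -0.02961612  0.1096096 ]
target [ 0.524  -0.2896 -0.015 ] now [ 0.5253 -0.2887  0.0562] [179.9  -0.5  -3.8] t 25.8
shift cm now-axes [-0.19  0.08  7.12] after-turn axes [-0.12  0.09  7.12] turn [ 0.1 -0.5  0.2] F [-1.1  0.1 -0.9]
```

Request:
{"method": "servo_tool", "body": {"plan": [[0.25, [-0.2, 0.1, 1.5], [0, -0.3, 0.1]], [0.25, [0, 0, 2], [0, -0.2, 0]], [0.25, [0, 0, 1.5], [0, 0, 0]], [0.25, [0, 0, 0.8], [0, 0, 0]], [0.25, [0, 0, 0.3], [0, 0, 0]], [0.25, [0, 0, 0], [0, 0, 0]]]}}

```text
time_s: 26.3
tool_pos: [0.5249, -0.2864, -0.0046]
tool_rot: [179.8, -0.4, -3.6]
force: [-0.1, 0.6, -0.5]
grip_width: 0.0411
```

Request:
{"method": "servo_tool", "body": {"plan": [[0.25, [0, 0.2, 0.5], [0.1, -0.4, 0.2]], [0.25, [0, 0, 0.3], [0, 0, 0]], [0.25, [0, 0, 0.3], [0, 0, 0]]]}}

```text
time_s: 26.55
tool_pos: [0.5271, -0.2894, -0.0133]
tool_rot: [179.8, -0.2, -3.8]
force: [-0.4, -0.5, -0.8]
grip_width: 0.0408
```

Request:
{"method": "servo_tool", "body": {"plan": [[0.25, [0, 0, 0.25], [0, 0, 0]]]}}

```text
time_s: 26.63
tool_pos: [0.5275, -0.2894, -0.0149]
tool_rot: [179.8, -0.2, -3.8]
force: [-5.2, 3.1, 15.9]
grip_width: 0.041
```

Request:
{"method": "servo_tool", "body": {"plan": [[0.25, [-0.1, 0, -0.1], [0, 0, 0]]]}}

```text
time_s: 26.72
tool_pos: [0.527, -0.2895, -0.0135]
tool_rot: [179.8, -0.3, -3.8]
force: [-0.0, 0.0, -1.7]
grip_width: 0.0411
```

Request:
{"method": "servo_tool", "body": {"plan": [[0.25, [0, 0, 0.1], [0, 0, 0]]]}}

```text
time_s: 26.8
tool_pos: [0.5275, -0.2899, -0.0138]
tool_rot: [179.7, -0.3, -3.8]
force: [0.7, -0.3, -0.1]
grip_width: 0.0412
```

Request:
{"method": "servo_tool", "body": {"plan": [[0.44, [0, 0, 0], [0, 0, 0]], [0.5, [0, 0, 0], [0, 0, 0]], [0.6, [0, 0, 0], [0, 0, 0]], [0.66, [0, 0, 0], [0, 0, 0]], [0.66, [0, 0, 0], [0, 0, 0]]]}}

```text
time_s: 27.22
tool_pos: [0.5279, -0.2903, -0.0137]
tool_rot: [179.7, -0.4, -3.8]
force: [0.4, 0.5, -0.7]
grip_width: 0.0545
```

Released. I'll rise straight up, clear away, and check everything.

Request:
{"method": "servo_tool", "body": {"plan": [[0.66, [0, 0, -0.6], [0, 0, 0]], [0.66, [0, 0, -1.5], [0, 0, 0]], [0.66, [0, 0, -2.5], [0, 0, 0]], [0.66, [0, 0, -3], [0, 0, 0]], [0.66, [0, 0, -3], [0, 0, 0]], [0.66, [0, 0, -3.5], [0, 0, 0]], [0.66, [-1, 0, -3.5], [0, 0, 0]], [0.66, [-2, -2, -2], [0, 0, 0]], [0.66, [-2, -3, 0], [0, 0, 0]], [0.66, [-1, -3, 0], [0, 0, 0]], [0.66, [0, -3, 0], [0, 0, 0]], [0.66, [0, -3, 0], [0, 0, 0]], [0.66, [0, -3, 0], [0, 0, 0]], [0.66, [0, -2, 0], [0, 0, 0]], [0.66, [0, 0, 0], [0, 0, 0]]]}}

```text
time_s: 28.47
tool_pos: [0.4771, -0.09, 0.1988]
tool_rot: [179.5, -0.9, -4.1]
force: [0.2, -0.7, -0.3]
grip_width: 0.0574
```

```bash
python3 - <<'E'
from go import *
ims={}
for n in('top','scene'):
    o,c=cam(n); ims[n]=c['image']; h=cv2.cvtColor(c['image'],cv2.COLOR_BGR2HSV); m=((h[...,0]<13)&(h[...,1]>140)&(h[...,2]>60)).astype(np.uint8)
    k,_,st,ce=cv2.connectedComponentsWithStats(m)
    print(n,[(ce[i].round(1).tolist(),int(st[i,4]),st[i,2:4].tolist()) for i in range(1,k) if st[i,4]>25])
print(o['tool_pos'],o['time_s'])
o,w=cam('wrist')
f=lambda im,x,y,w_,h_,W_,H_:cv2.resize(im[y:y+h_,x:x+w_],(W_,H_),interpolation=cv2.INTER_CUBIC)
s,t=ims['scene'],ims['top']
cv2.imwrite('pics/fin.png',np.vstack([np.hstack([f(s,280,105,120,75,480,300),f(t,400,190,80,75,320,300)]),np.hstack([f(s,285,195,80,150,160,300),f(t,215,190,160,75,640,300)])]))
E
```

```text
ball [ 0.55862255 -0.02961612  0.1096096 ]
top [([137.3, 142.8], 201, [15, 19]), ([79.7, 144.3], 207, [16, 18]), ([108.5, 143.4], 207, [16, 19]), ([439.5, 214.6], 168, [15, 16]), ([554.8, 224.0], 189, [17, 14]), ([280.8, 234.6], 116, [11, 13]), ([441.0, 242.6], 159, [13, 17]), ([532.3, 244.4], 179, [17, 14]), ([560.4, 266.2], 189, [16, 16]), ([439.9, 271.1], 163, [13, 16]), ([360.2, 293.4], 60, [19, 6]), ([235.7, 325.7], 620, [28, 37])]
scene [([327.4, 56.8], 185, [12, 20]), ([344.7, 70.3], 79, [10, 11]), ([308.3, 142.5], 178, [13, 18]), ([335.9, 143.1], 135, [14, 18]), ([383.1, 218.8], 82, [7, 23]), ([314.8, 290.3], 180, [14, 16]), ([422.0, 354.1], 1145, [49, 38]), ([165.1, 446.0], 503, [29, 24])]
[ 0.47705069 -0.09213191  0.19893399] 28.5167
```

View pics/fin.png

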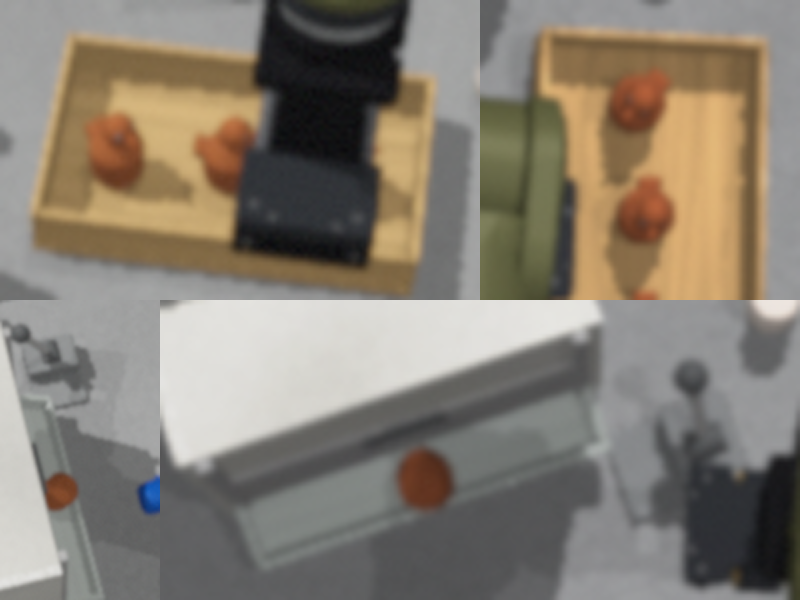

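The final picture shows the lever ball at about scene px (296,211.5), against (295,211) predicted for shut. The reject has not moved from top px (280.8,234.6). Three upright birds are in the tote at top px (439.5,214.6), (441,242.6) and (440,271).

```bash
python3 -c "
from cell import env
print(env.sign_off())"
```

```text
the job is handed in; nothing more can be done
None
```

I pushed the gate lever fully over, then moved both finished birds from the tray to the tote floor. I handed the job in at about 28.5 s with the gripper clear of everything.

**Last checks:**
- **Lever:** its ball is within about 1 pixel of where it should be when the gate is shut.
- **Tote:** three birds show in the top view. The two I placed have the blob size expected of standing birds, and bird_c is where it was. In the last scene view the arm hid the first placed bird (the one near the -x end). It looked upright there straight after I released it.
- **Tray and table:** the headless reject is in its original place. The mug hasn't moved. I didn't re-measure the pots, jar or brush at the end.

**What went wrong or disagreed:**
- **Finger tips:** they sit about 35 mm behind the reported tool point. Because of this, my first lever push passed over the ball and my first grasp closed on nothing; I corrected for it afterwards.
- **Contact with the dryer:** at the end of the lever push the tool met about 22 N, probably the gripper body against the dryer front, so I backed off.
- **Setting the first bird down:** the force reached about 20 N, then 34 N when the tips met the tote floor. That was less gentle than intended, though under the limits.
- **Setting the second bird down:** the force peaked at about 16 N.

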